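# Open the lift-and-slide hatch of a carousel analyser and take out the cassette

## Robot

A 6-joint arm with a two-finger parallel gripper is mounted at the origin on the work surface. World frame = base frame: x ahead of the robot, y to its left, z up, the work surface at z = 0. Lengths are in mm, angles in rad, forces in N, time in s.
With the tool pointing down it reaches from about 250 to 850 mm from the base axis. Payload 12.5 kg.
Tool frame: the origin (TCP) lies on the centre line of the jaws, within the pads' length; the fingertips stand 8 mm ahead of it and the grasp point (between the pads) lies 11 mm behind it; x points along the fingers, y is the direction in which the jaws open and shut, and the axes are right-handed (so a half turn about x gives the same grasp; the last joint's range is limited). The gripper opens to 93 mm and grips with 3 to 60 N. Pads are 15 mm wide; open, the fingers measure 128 mm over their backs; the gripper's body (75 mm by 188 mm) begins 65 mm behind the grasp point.
Start: joints at [-1.372, 0.351, 1.652, -0, 1.139, -0.085], TCP at [154.023, -527.979, 226.633] pointing down, gripper open.
Joint ranges: [-2.75, 2.75], [-0.79, 2.1], [0.01, 2.65], [-1.57, 4.71], [0.07, 3.14], [-2.87, 2.87]. Speed limits (rad/s): [2.22, 2.22, 2.79, 3.14, 3.14, 3.14].

## Interface

Orientations are given as a unit quaternion [w, x, y, z].
In Python, from rig import * gives the robot as it stands.
- The arm moves only by the tool arm_command, never from a script. Its argument "moves" is a list of rows, each a list of 3 entries, a list of its own where there are three numbers: the shift along the tool's x, y, z in cm, then the turn, a rotation vector about the tool's x, y, z in rad, then the finger opening in cm, from 0 to 9.3. In form: [[[tx, ty, tz], [rx, ry, rz], grip], ...]. A call has 1 to 5 rows; each row is the pose to reach, as a shift and turn from the pose commanded when the call began, along the tool's axes at that moment; what a row does not reach only later rows make up. A row lasts 1/12 s, in which the tool goes at most 41.7 mm and 7.16 degrees, less where a joint would pass 70% of its speed; a pose out of reach is approached as far as the arm can. A call with a gripper value outside its range is refused whole. The fingers move at their own pace and stop on an object; "newtons" is the grip in N (left out, the last holds). Time passes only in rows, so rows that repeat a pose let the fingers close. It gives the time, the measured TCP pose, the force and the opening at its end, in the units of the state.
- state(): the state, without advancing time (a new reading comes with each control period).
- read_camera(name): name is "scene" or "top" or "wrist"; returns the picture (480x640x3 uint8, blue, green, red); there is no depth.
- camera_model(name): a dict with "vfov" (degrees; the focal length in pixels is half the picture's height over the tangent of half this angle, whatever the lens; pixels are square), "cx", "cy" (the principal point, pixels), "extrinsics" (4x4, takes a point from camera to world coordinates); the wrist camera has in their place "mount" (4x4, takes a point from camera to tool coordinates, whose origin is the TCP and whose axes are the tool frame's). Camera axes: x right, y up, looking along -z (the intrinsics and any distortion apply to the point x, -y, -z); pixel columns grow to the right and rows downward; lengths in mm; the calibration is good to about 2 mm. A picture is of the moment at which its call begins: read the wrist's pose just before it. camera_model takes no time and is no camera call.
- job_done(): hands the job in, once; it reports no verdict.
The state is a dict: "time_s": time; "joints": joint angles; "dq": joint speeds; "joint_efforts": joint torques, N m; "ee_pos": TCP position; "eef_rot": TCP orientation; "contact_force": force on the tool from outside, world axes, zero at the start; "moment": the same for the moment, N m; "finger_gap": finger opening in mm.
Only numpy, scipy, OpenCV 4.12 (cv2) and the standard library are available. Lean on these libraries where they do the work, as an engineer would, in place of code of your own. Each camera call takes 0.05 s, during which the arm holds its last target.

## Task

Open the sample well of the analyser: lift its recessed hatch off its seat without forcing it against the lips of its channels, slide it sideways in the channels until it is fully open against the end stops, and let it down gently. Then lift the cassette out of the well and set it down gently, flat in the tray on the bench; keep the cassette upright, and leave the jar, the bottle and the tip box where they stand.

Things in the scene. Friction and masses are not known exactly. Their poses are not given: they have to be found in the camera images.
- machine: Carousel analyser fixed on the bench: grey box, x -200..200 mm, y -470..260 mm, deck 123 mm above the bench. Origin: on the bench plane below the middle of the sample well; z up, its front (-x) faces roughly to the robot; the hatch opens along its +y (the robot's left). A white column 330 mm high stands at y -470..-375. All axes and coordinates named 'machine' are in this frame.
- well_seat (a point): Middle of the well's mouth, at the height of the hatch's seat (machine z = 105 mm); axes as the machine's. The well is a pit 146 mm (x) by 96 mm (y), its floor 69 mm below this point. The hatch lies on a ledge around the mouth, 3 mm play each way.
- channel (a point): Two aluminium C-channels run along machine y (-62..238 mm), inside at |x| up to 89 mm. Point: midway between them, halfway along, at seat height. From y = 63 mm on each has a floor whose end is a step that blocks the seated hatch. Their fixing height differs from machine to machine: the floor is 4 to 15 mm above the seat and no pose tells it; find it by touch. Beyond lies the bed, at seat height.
- lip (a point): Inner edge of the +x channel's lip, at mid-well, drawn at its lowest height; it may be up to 11 mm higher. The lips overhang the hatch's two long edges by 9 mm all along, over the well too. Underside 12 mm above the channel floor: the 8 mm hatch has 4 mm free height between floor and lips. Lips are 5 mm thick; tops 126 to 137 mm above the bench.
- stop (a point): Midway between the two rubber end stops of the channels, at seat height (machine y = 226.5 mm): they stop the +y edge of the fully open hatch, 166 mm from the middle of its seat.
- cover_rim (a point): Point of the drum cover's lower rim nearest the hatch (machine x 0, y -35, z 223 mm). The cover is a fixed grey disc of radius 180 mm, 58 mm thick (z 223..281 mm), axis at machine x 0, y -215 mm, on a black drum of radius 135 mm. An arm joins it to the column on the -y side. The rim hangs over the shut hatch's handle.
- hatch: Plain aluminium plate 172 mm (x) by 120 mm (y) by 8 mm, 0.25 to 0.45 kg, loose but held captive by the channel lips; at the start it lies seated over the well with its axes along those of the machine. Origin: centre of its underside. It carries a steel bar handle near its -y edge.
- hatch_handle (a point): Centre of the hatch's bar handle: bar along y, 48 mm long, 12 mm wide (x), 14 mm high, 36 mm above the hatch's underside, 34 mm from its middle towards -y; an 8 mm post under each end, 21 mm free below. With the hatch shut the cover's rim is 82 mm above the bar's centre, so a hand from straight above has no room: come tilted, the hand leaning to machine +y.
- cassette: White plastic cassette, 0.18 to 0.29 kg, loose, standing upright on the floor of the well beneath the hatch: body 110 mm (x) by 62 mm (y) by 28 mm high with a grip fin on top, total height 64 mm. Origin: centre of its underside. It stands up to 12 mm off the middle of the well and turned up to 6 degrees.
- cassette_fin (a point): Point to grip on the cassette's fin, 52 mm above its underside. The fin lies along the cassette's y: 50 mm long, 12 mm thick (x), from 28 to 64 mm above the underside.
- tray: Open steel tray fixed on the bench at the machine's +y end, outside 190 mm (x) by 150 mm (y) by 30 mm high, walls 4 mm, floor 4 mm thick. Origin: centre of its underside, on the bench.
- jar: Small amber jar, 44 mm across and 45 mm high, standing loose on the deck beyond the channels, away from the robot. Origin: centre of its underside.
- bottle: White plastic bottle, 56 mm across and 100 mm high, standing loose on the deck beyond the channels, nearer the +y end than the jar. Origin: centre of its underside.
- tip_box: Grey box of pipette tips with a clear lid, 80 by 120 by 58 mm, standing loose on the bench on the robot's side of the tray. Origin: centre of its underside.
Things that resemble listed ones, but are neither listed nor needed, are in the scene too. What is shaped like the hatch but blue is not meant. Leave any purple look-alike of the tray alone.

How it is judged:
By the outcome, as a careful person would: the job done as asked, in the order asked, and still so for the second after the job is handed in, with the robot touching nothing.
It also fails if it takes over 59 s, if anything falls off the work surface, if the arm or the gripper's body presses on something with over 40 N, if the wrist force passes 120 N, or if a joint passes its speed limit or range.

## Working session

There is one attempt and no reset: what is moved stays moved. The work goes in short steps, Python scripts to look and compute and a tool call to move; the robot and the scene stay as the last step left them, time stands still between calls to the robot, and variables do not carry over. Pictures are saved under pics/ and viewed, and the job is handed in when it is done.

Besides the shell and the picture viewer there is one more tool, called by a JSON object that holds its "fn" and its "kwargs". arm_command: Moves the arm, as the interface text tells. Its arguments: {"type":"object","properties":{"moves":{"type":"array"},"newtons":{"type":"number"}},"required":["moves"]}

```bash
ls; mkdir -p pics
python3 - <<'E'
from rig import *
import cv2
print(state())
for n in ("scene","top","wrist"):
    print(n,camera_model(n))
for n in ("scene","top"):
    cv2.imwrite(f"pics/{n}0.png",read_camera(n))
E
```

```text
pics
{'time_s': 0.0, 'joints': array([-1.37157519e+00,  3.51241510e-01,  1.65242512e+00, -1.87168995e-07,
        1.13911364e+00, -8.46132277e-02]), 'dq': array([ 6.37856215e-04,  1.28067782e-03,  1.80264482e-04, -2.00630017e-04,
        7.86191141e-04,  4.35843080e-05]), 'joint_efforts': array([ 2.81633016e-03, -4.97320962e+01, -2.85252464e+01,  7.00862613e-02,
        2.57252133e-02, -1.10439091e-04]), 'ee_pos': array([ 153.97115752, -527.65376099,  226.09814897]), 'eef_rot': array([-0.09959491, -0.69997375, -0.10043329,  0.70002197]), 'contact_force': array([ 0.4810732 , -0.485576  , -0.15431939]), 'moment': array([ 0.00533673, -0.00272591,  0.006355  ]), 'finger_gap': 93.4310450586815}
scene {'vfov': 55.413114569464824, 'cx': 325.98773477363096, 'cy': 242.17291985226262, 'extrinsics': array([[-6.99858720e-01, -5.45807878e-01,  4.60751053e-01,
         9.68289384e+02],
       [ 7.14121721e-01, -5.21033166e-01,  4.67498242e-01,
         5.85212305e+02],
       [-1.50976435e-02,  6.56215057e-01,  7.54422866e-01,
         9.03381913e+02],
       [ 0.00000000e+00,  0.00000000e+00,  0.
[... 216 characters left out ...]
3e+02],
       [-9.99874320e-01,  4.74956755e-03,  1.51256820e-02,
         1.16346441e+02],
       [ 1.56996164e-02,  1.63874094e-01,  9.86356327e-01,
         1.51108359e+03],
       [ 0.00000000e+00,  0.00000000e+00,  0.00000000e+00,
         1.00000000e+00]])}
wrist {'vfov': 68.55079197596254, 'cx': 318.4884277129366, 'cy': 240.59391667780133, 'mount': array([[ 3.94480450e-04,  2.92417414e-01, -9.56290699e-01,
        -1.58956797e+02],
       [ 9.99999804e-01, -5.79975774e-04,  2.35164220e-04,
         9.81882857e-01],
       [-4.85859325e-04, -9.56290604e-01, -2.92417586e-01,
        -8.13958533e+01],
       [ 0.00000000e+00,  0.00000000e+00,  0.00000000e+00,
         1.00000000e+00]])}
```

View pics/scene0.png

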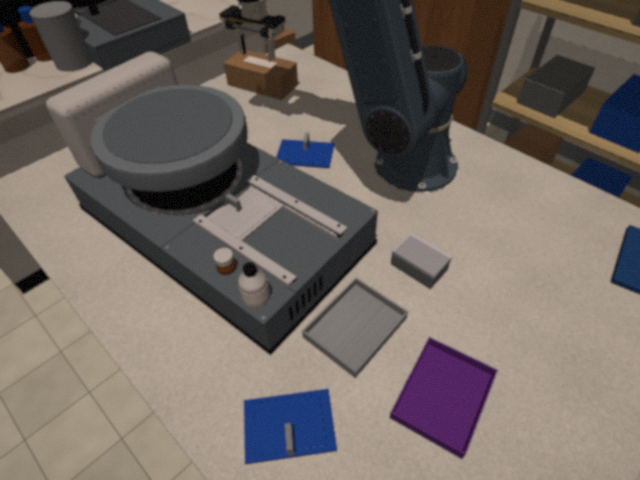

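View pics/top0.png

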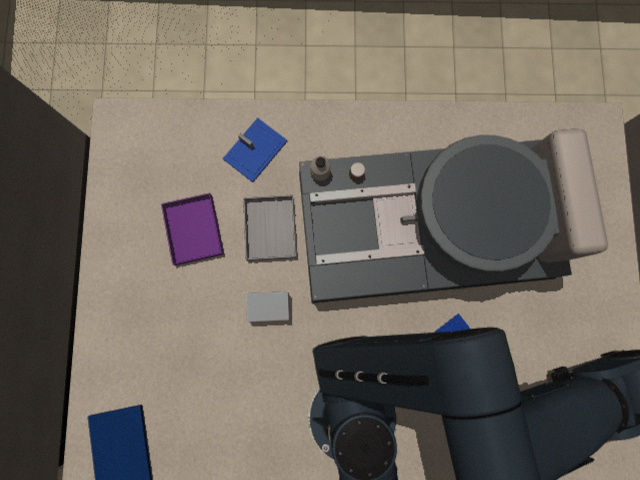

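```bash
cat > h.py <<'E'
import numpy as np, cv2
from scipy.spatial.transform import Rotation as R
from rig import *
def K(m):
    f=240/np.tan(np.radians(m["vfov"])/2); return f,m["cx"],m["cy"]
def toolT(s=None):
    s=s or state(); T=np.eye(4); w,x,y,z=s["eef_rot"]; T[:3,:3]=R.from_quat([x,y,z,w]).as_matrix(); T[:3,3]=s["ee_pos"]; return T
def ext(n,s=None):
    m=camera_model(n)
    return m["extrinsics"] if n!="wrist" else toolT(s)@m["mount"]
def ray(n,uv,E=None):
    m=camera_model(n);f,cx,cy=K(m); E=ext(n) if E is None else E
    d=np.array([(uv[0]-cx)/f,-(uv[1]-cy)/f,-1.]); return E[:3,3],E[:3,:3]@d
def onz(n,uv,z,E=None):
    o,d=ray(n,uv,E); return o+d*(z-o[2])/d[2]
def proj(n,P,E=None):
    m=camera_model(n);f,cx,cy=K(m); E=ext(n) if E is None else E
    p=(np.atleast_2d(P)-E[:3,3])@E[:3,:3]
    return np.c_[cx+f*p[:,0]/-p[:,2], cy-f*p[:,1]/-p[:,2]]
def tri(obs): # list of (o,d)
    A=np.zeros((3,3));b=np.zeros(3)
    for o,d in obs:
        d=d/np.linalg.norm(d);M=np.eye(3)-np.outer(d,d);A+=M;b+=M@o
    x=np.linalg.solve(A,b)
    return x,[np.linalg.norm((np.eye(3)-np.outer(d,d)/(d@d))@(x-o)) for o,d in obs]
def crop(img,x0,y0,w,h,k,name):
    cv2.imwrite(name,cv2.resize(img[y0:y0+h,x0:x0+w],None,fx=k,fy=k,interpolation=cv2.INTER_CUBIC))
E
python3 - <<'E'
from h import *
t=cv2.imread("pics/top0.png");s=cv2.imread("pics/scene0.png")
crop(t,230,110,200,150,4,"pics/t1.png")
crop(s,180,160,200,150,4,"pics/s1.png")
crop(s,290,220,130,160,3.7,"pics/s2.png")
E
```

```text
(no output)
```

View pics/t1.png

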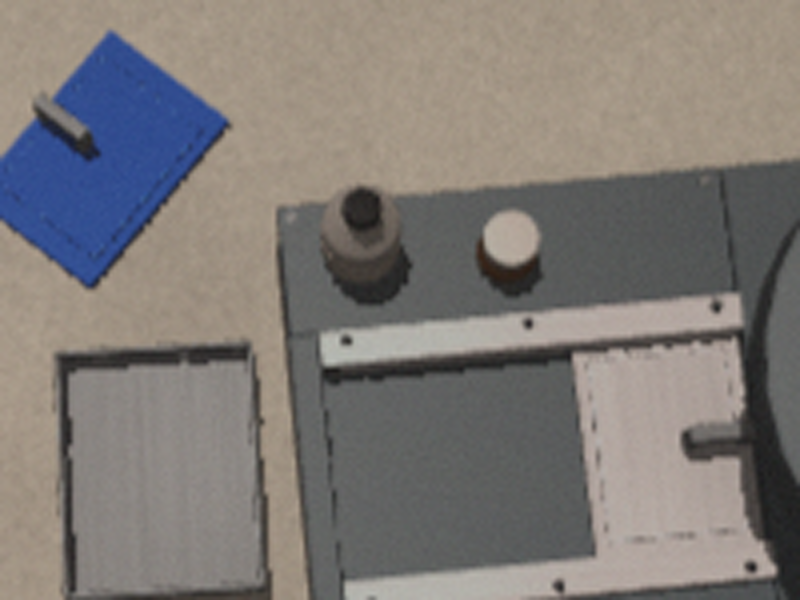

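View pics/s1.png

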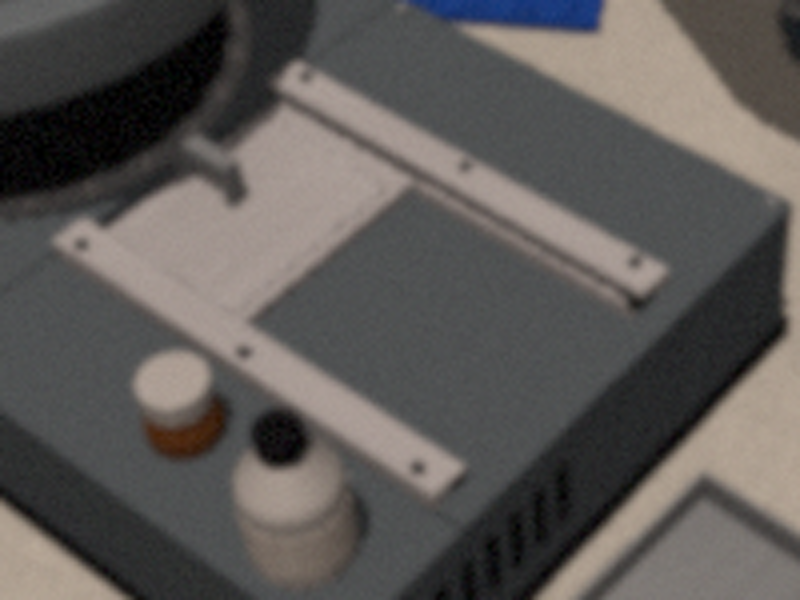

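View pics/s2.png

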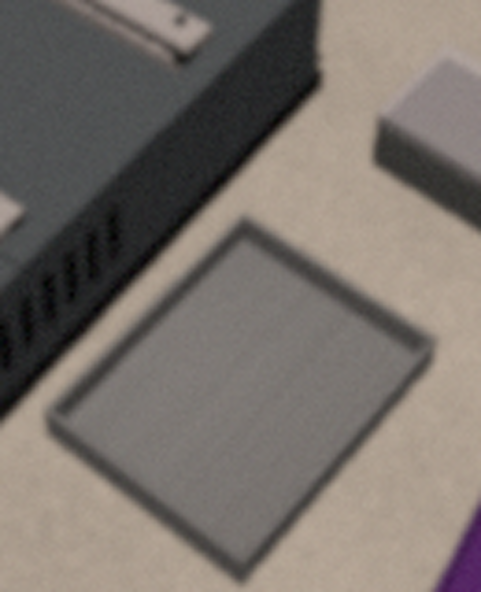

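Run:
```python
from h import *
t=cv2.imread("pics/top0.png");s=cv2.imread("pics/scene0.png")
crop(t,230,180,200,150,4,"pics/t2.png")
crop(s,220,250,180,140,4,"pics/s3.png")
```

```text
(no output)
```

View pics/t2.png

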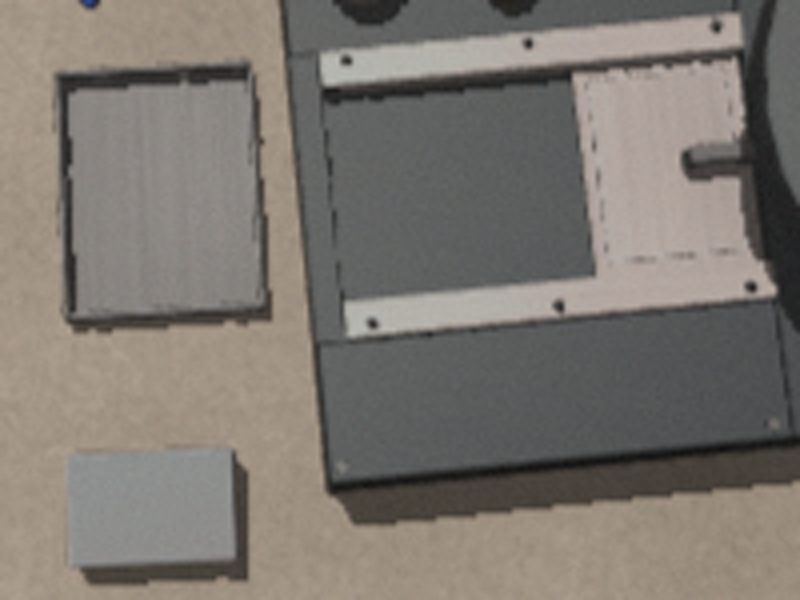

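View pics/s3.png

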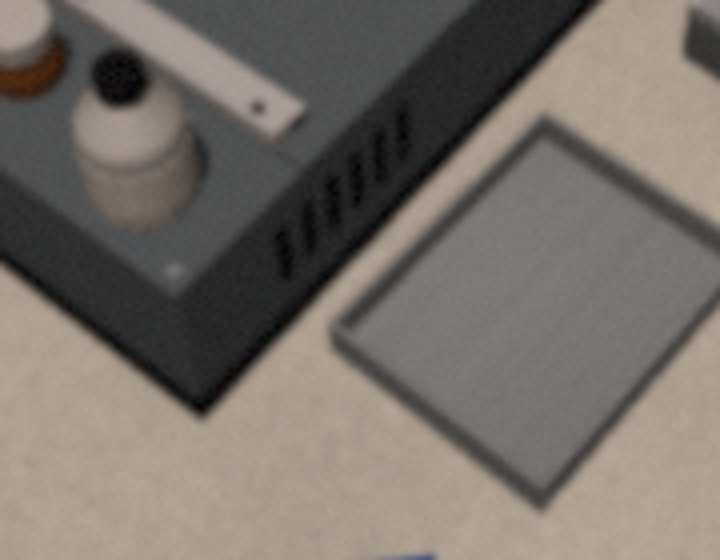

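Run:
```python
from h import *
from scipy.optimize import least_squares
pr=[((316.75,195.25),(284.75,276.75)),((323,260.75),(339,225.5)),((369.75,256.5),(296.25,201.25)),((362,190.75),(240.75,248)),((409,186.75),(200.5,220.75)),((417.75,251.75),(256.75,179)),
((299.5,162),(265,324.2)),((312.5,301),(377,212)),((401.2,219.5),(240,203))]
for a,b in pr:
    x,e=tri([ray("top",a),ray("scene",b)]);print(x.round(1),np.round(e,1))
print("tray")
tt=[(244.25,198),(292.5,196.2),(247,260),(296.7,259)];ss=[(355.5,376.2),(303.2,332.5),(406.8,314),(356.2,279.2)]
for a,b in zip(tt,ss):
    x,e=tri([ray("top",a),ray("scene",b)]);print(x.round(1),np.round(e,1),onz("top",a,30).round(1),onz("scene",b,30).round(1))
```

```text
[625.3 108.1 128.3] [1.9 1.9]
[438.8  89.9 128.9] [1.6 1.6]
[451.4 -40.8 128.8] [1.1 1.1]
[639.5 -21.3 128.8] [1.2 1.2]
[ 652.2 -156.   129.1] [0.9 0.9]
[ 465.  -175.2  128.3] [1.5 1.5]
[726.2 158.7 116.4] [2.5 2.5]
[329.6 116.9 111.9] [0.5 0.5]
[ 554.8 -129.4  136.6] [1.8 1.8]
tray
[644.  330.4  10.9] [2.3 2.3] [640.8 325.8  30. ] [649.6 337.7  30. ]
[649.7 181.6  15.4] [1.7 1.7] [647.3 179.7  30. ] [653.9 189.6  30. ]
[453.1 315.8  13.4] [1.3 1.3] [451.9 312.5  30. ] [461.9 321.9  30. ]
[457.2 166.4   9.5] [1. 1.] [455.5 165.   30. ] [468.4 176.8  30. ]
```

```bash
cat >> h.py <<'E'
MO=np.array([554.0,-120.9]);YAW=np.radians(5.7)
def m2w(p):
    c,s=np.cos(YAW),np.sin(YAW);p=np.asarray(p,float);return np.array([MO[0]+c*p[0]-s*p[1],MO[1]+s*p[0]+c*p[1],p[2]])
def w2m(p):
    c,s=np.cos(YAW),np.sin(YAW);d=np.asarray(p)[:2]-MO;return np.array([c*d[0]+s*d[1],-s*d[0]+c*d[1],p[2]])
def Rt(tilt,yaw=0): # hand leaning to machine +y by tilt deg; tool y=+machine x
    t=np.radians(tilt);x=np.array([0,-np.sin(t),-np.cos(t)]);y=np.array([1.,0,0]);z=np.cross(x,y)
    return R.from_euler('z',YAW+np.radians(yaw)).as_matrix()@np.c_[x,y,z]
def rel(Rm,tcp,s=None):
    T=toolT(s);d=T[:3,:3].T@(np.asarray(tcp)-T[:3,3])/10
    r=R.from_matrix(T[:3,:3].T@Rm).as_rotvec()
    print("shift cm",d.round(2).tolist(),"rot",r.round(4).tolist()," dist mm",round(np.linalg.norm(d)*10,1),"deg",round(np.degrees(np.linalg.norm(r)),1))
def tgt(g,tilt,yaw=0): # grasp point (world)-> pose
    Rm=Rt(tilt,yaw);return Rm,np.asarray(g)+11*Rm[:,0]
E
python3 - <<'E'
from h import *
T=toolT();print(T.round(2))
rel(Rt(0),[320,20,330]); rel(Rt(40),[320,20,330])
G=m2w([0,-26,141]);Rm,t=tgt(G,40);print(G,t,t-150*Rm[:,0]); rel(Rm,t-150*Rm[:,0])
E
```

```text
[[-0.0000e+00  2.8000e-01 -9.6000e-01  1.5397e+02]
 [ 0.0000e+00 -9.6000e-01 -2.8000e-01 -5.2769e+02]
 [-1.0000e+00 -0.0000e+00 -0.0000e+00  2.2616e+02]
 [ 0.0000e+00  0.0000e+00  0.0000e+00  1.0000e+00]]
shift cm [-10.33, -47.94, -31.28] rot [-1.3865, -0.0008, 0.0008]  dist mm 581.6 deg 79.4
shift cm [-10.33, -47.94, -31.28] rot [-1.3257, -0.5817, 0.4834]  dist mm 581.6 deg 87.5
[ 556.58231349 -146.77144482  141.        ] [ 557.28457004 -153.80714812  132.57351113] [547.70834436 -57.86573943 247.48017759]
shift cm [-2.09, -34.08, -50.95] rot [-1.3257, -0.5817, 0.4834]  dist mm 613.4 deg 87.5
```

{"fn": "arm_command", "kwargs": {"moves": [[[-10.3, -47.9, -31.3], [-1.3865, 0, 0], 9.3], [[-10.3, -47.9, -31.3], [-1.3865, 0, 0], 9.3], [[-10.3, -47.9, -31.3], [-1.3865, 0, 0], 9.3], [[-10.3, -47.9, -31.3], [-1.3865, 0, 0], 9.3], [[-10.3, -47.9, -31.3], [-1.3865, 0, 0], 9.3]]}}

```text
time_s: 0.52
ee_pos: [213.6, -329.8, 263.4]
eef_rot: [0.312, 0.635, 0.312, -0.634]
contact_force: [0.6, -0.3, 0.5]
finger_gap: 92.7
```

Run:
```python
from h import *
s=state();print(s["joints"].round(3),s["ee_pos"]);G=m2w([0,-26,141]);Rm,t=tgt(G,40);rel(Rm,[330,0,340]);rel(Rm,t-150*Rm[:,0])
```

```text
[-1.115  0.012  1.972  0.     1.159 -0.458] [ 213.59826696 -329.77309795  263.44557045]
shift cm [-7.64, -10.91, -33.23] rot [-0.7243, -0.6646, 0.264]  dist mm 358.0 deg 58.3
shift cm [1.61, 9.87, -41.93] rot [-0.7243, -0.6646, 0.264]  dist mm 431.1 deg 58.3
```

{"fn": "arm_command", "kwargs": {"moves": [[[-7.6, -10.9, -33.2], [-0.7243, -0.6646, 0.264], 6.0], [[-7.6, -10.9, -33.2], [-0.7243, -0.6646, 0.264], 6.0], [[-7.6, -10.9, -33.2], [-0.7243, -0.6646, 0.264], 6.0], [[-7.6, -10.9, -33.2], [-0.7243, -0.6646, 0.264], 6.0], [[-7.6, -10.9, -33.2], [-0.7243, -0.6646, 0.264], 6.0]]}}

```text
time_s: 0.93
ee_pos: [269.2, -179.1, 298.5]
eef_rot: [-0.5, -0.479, -0.324, 0.645]
contact_force: [0.4, -0.7, 0.1]
finger_gap: 64.6
```

Run:
```python
from h import *
s=state();print(s["joints"].round(3),s["ee_pos"]);G=m2w([0,-26,141]);Rm,t=tgt(G,40);rel(Rm,[330,0,340]);rel(Rm,t-150*Rm[:,0])
```

```text
[-0.466 -0.228  2.131 -0.356  1.145 -0.027] [ 269.16449711 -179.11077441  298.49588214]
shift cm [-10.15, 0.86, -16.47] rot [-0.3745, -0.3428, 0.1442]  dist mm 193.7 deg 30.2
shift cm [-0.42, 22.76, -20.75] rot [-0.3745, -0.3428, 0.1442]  dist mm 308.0 deg 30.2
```

{"fn": "arm_command", "kwargs": {"moves": [[[-6, 6, -18], [-0.3745, -0.3428, 0.1442], 5.0], [[-6, 6, -18], [-0.3745, -0.3428, 0.1442], 5.0], [[-6, 6, -18], [-0.3745, -0.3428, 0.1442], 5.0], [[-0.4, 22.8, -20.8], [-0.3745, -0.3428, 0.1442], 5.0], [[-0.4, 22.8, -20.8], [-0.3745, -0.3428, 0.1442], 5.0]]}}

```text
time_s: 1.35
ee_pos: [398.9, -92.0, 280.6]
eef_rot: [0.666, 0.294, 0.315, -0.61]
contact_force: [0.9, -1.9, 0.5]
finger_gap: 49.9
```

Run:
```python
from h import *
s=state();print(s["joints"].round(3),s["ee_pos"]);G=m2w([0,-26,141]);Rm,t=tgt(G,40);rel(Rm,t-150*Rm[:,0])
```

```text
[ 0.079  0.061  2.036 -0.756  1.162  0.352] [398.92875789 -92.04030217 280.61127684]
shift cm [1.3, 15.09, -3.82] rot [-0.0161, -0.0171, 0.0041]  dist mm 156.2 deg 1.4
```

{"fn": "arm_command", "kwargs": {"moves": [[[1.3, 15.1, -3.8], [-0.0161, -0.0171, 0.0041], 5.0], [[1.3, 15.1, -3.8], [-0.0161, -0.0171, 0.0041], 5.0], [[1.3, 15.1, -3.8], [-0.0161, -0.0171, 0.0041], 5.0], [[1.3, 15.1, -3.8], [-0.0161, -0.0171, 0.0041], 5.0], [[1.3, 15.1, -3.8], [-0.0161, -0.0171, 0.0041], 5.0]]}}

```text
time_s: 1.77
ee_pos: [549.5, -59.9, 244.3]
eef_rot: [0.669, 0.284, 0.315, -0.61]
contact_force: [0.1, -0.4, -0.6]
finger_gap: 50.1
```

Run:
```python
from h import *
s=state();print(s["joints"].round(3),s["ee_pos"],s["eef_rot"]);np.save("T1.npy",toolT(s))
im=read_camera("wrist");cv2.imwrite("pics/w1.png",im)
G=m2w([0,-26,141]);Rm,t=tgt(G,40);rel(Rm,t-150*Rm[:,0])
```

```text
[ 0.121  0.394  1.709 -0.76   1.189  0.375] [549.51442497 -59.88176842 244.32237908] [ 0.66899767  0.28435409  0.31519926 -0.61011007]
shift cm [-0.35, 0.07, -0.03] rot [-0.0017, -0.0039, 0.0079]  dist mm 3.6 deg 0.5
```

View pics/w1.png

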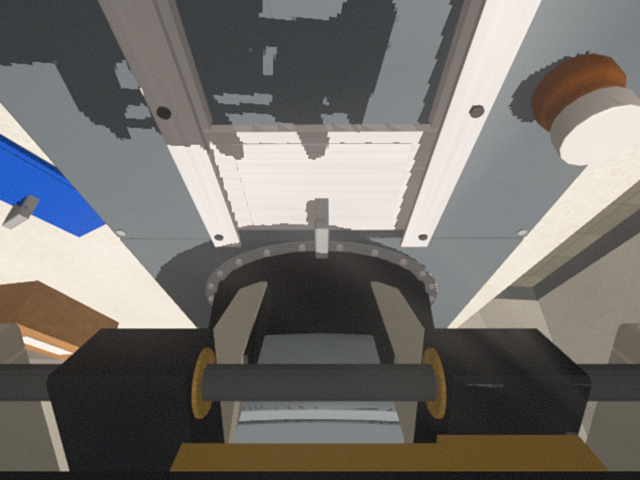

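Run:
```python
from h import *
im=cv2.imread("pics/w1.png");crop(im,200,110,250,160,3.2,"pics/w1c.png")
E=np.load("T1.npy")@camera_model("wrist")["mount"]
for n,p in dict(barpy=[0,-10,148],barmy=[0,-58,148],barLo=[0,-10,134],hatch_py_L=[-80,60,113],hatch_py_R=[80,60,113],scr=[-94,220,137],dk=[-200,-60,123]).items():
    print(n,proj("wrist",m2w(p),E).round(1))
for z in (126,131,137):
    print(z,proj("wrist",[m2w([-93.5,88,z]),m2w([93.5,88,z]),m2w([-80,-62,z]),m2w([80,-62,z])],E).round(1).tolist())
```

```text
barpy [[317.6 227.3]]
barmy [[317.9 257.3]]
barLo [[317.7 213.7]]
hatch_py_L [[203.6 129.2]]
hatch_py_R [[431.1 128.8]]
scr [[ -14.7 -267.6]]
dk [[113.2 236. ]]
126 [[165.4, 106.3], [468.7, 105.8], [236.0, 239.8], [400.4, 239.9]]
131 [[163.4, 111.4], [470.6, 110.9], [235.3, 244.1], [401.1, 244.2]]
137 [[161.0, 117.8], [472.9, 117.3], [234.4, 249.4], [401.9, 249.5]]
```

View pics/w1c.png

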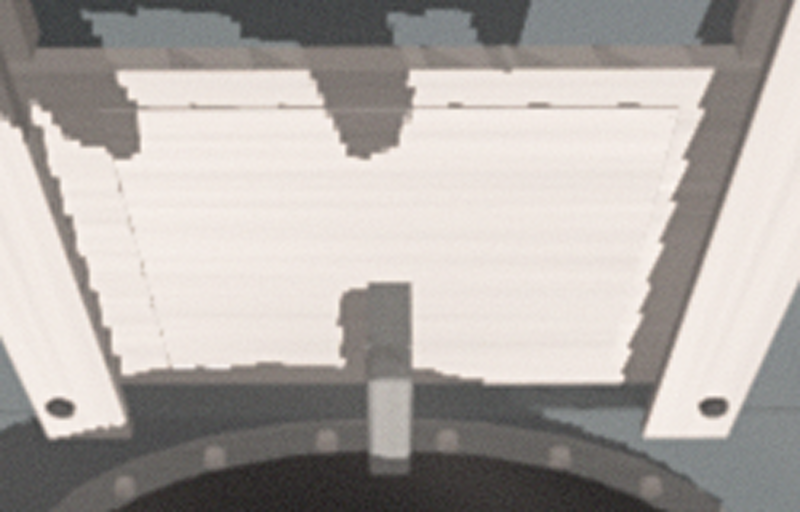

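```bash
sed -i 's/^MO=.*/MO=np.array([556.2,-120.7]);YAW=np.radians(5.7)/' h.py
python3 - <<'E'
from h import *
G=m2w([1.8,-26,141]);Rm,t=tgt(G,40);rel(Rm,t-45*Rm[:,0])
E
```

```text
shift cm [10.14, 0.55, 0.01] rot [-0.0017, -0.0039, 0.0079]  dist mm 101.6 deg 0.5
```

{"fn": "arm_command", "kwargs": {"moves": [[[3.4, 0.55, 0], [0, -0.004, 0.008], 4.5], [[6.8, 0.55, 0], [0, -0.004, 0.008], 4.5], [[9.5, 0.55, 0], [0, -0.004, 0.008], 4.5], [[9.8, 0.55, 0], [0, -0.004, 0.008], 4.5], [[9.8, 0.55, 0], [0, -0.004, 0.008], 4.5]]}}

```text
time_s: 2.23
ee_pos: [555.9, -123.5, 171.0]
eef_rot: [0.671, 0.285, 0.312, -0.609]
contact_force: [0.4, -0.3, 0.9]
finger_gap: 44.9
```

Run:
```python
from h import *
s=state();print(s["ee_pos"]);np.save("T2.npy",toolT(s))
im=read_camera("wrist");cv2.imwrite("pics/w2.png",im);crop(im,180,100,280,200,2.8,"pics/w2c.png")
G=m2w([1.8,-26,141]);Rm,t=tgt(G,40);rel(Rm,t-45*Rm[:,0])
E=np.load("T2.npy")@camera_model("wrist")["mount"]
for n,p in dict(barpy=[1.8,-10,148],barmy=[1.8,-58,148],hatch_py_L=[-80,60,113],hatch_py_R=[80,60,113]).items():
    print(n,proj("wrist",m2w(p),E).round(1))
for z in (126,131,137):
    print(z,proj("wrist",[m2w([-80,-62,z]),m2w([80,-62,z])],E).round(1).tolist())
print("grasp pt",proj("wrist",toolT(s)[:3,3]-11*toolT(s)[:3,0],E))
```

```text
[ 555.85596763 -123.54241133  171.0412527 ]
shift cm [0.52, 0.15, -0.18] rot [-0.0042, 0.0003, -0.0011]  dist mm 5.7 deg 0.2
barpy [[323.1 268.5]]
barmy [[322.5 303.1]]
hatch_py_L [[136.3 121.6]]
hatch_py_R [[503.1 120.4]]
126 [[206.5, 276.5], [432.9, 275.9]]
131 [[205.3, 282.9], [434.2, 282.3]]
137 [[203.8, 290.8], [435.8, 290.2]]
grasp pt [[318.71017162 313.35982623]]
```

View pics/w2c.png

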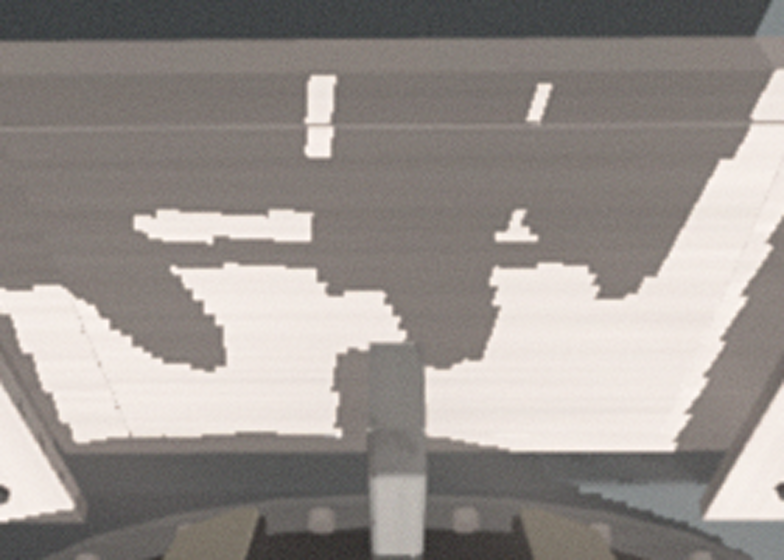

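Run:
```python
from h import *
M=camera_model("wrist")["mount"];E1=np.load("T1.npy")@M;E2=np.load("T2.npy")@M
for a,b in [((240,246.6),(209.3,285)),((401,246.6),(431,285)),((321.9,228.1),(321.8,269.6))]:
    x,e=tri([ray("wrist",a,E1),ray("wrist",b,E2)]);print(w2m(x).round(1),np.round(e,1))
G=m2w([1.0,-26,141]);Rm,t=tgt(G,40);rel(Rm,t-15*Rm[:,0]);rel(Rm,t)
```

```text
[-79.4 -69.4 129.1] [0.1 0.1]
[ 78.3 -64.9 131.8] [0.1 0.1]
[  1.2 -10.5 148.4] [0.1 0.1]
shift cm [3.52, 0.07, -0.18] rot [-0.0042, 0.0003, -0.0011]  dist mm 35.2 deg 0.2
shift cm [5.02, 0.07, -0.18] rot [-0.0042, 0.0003, -0.0011]  dist mm 50.2 deg 0.2
```

{"fn": "arm_command", "kwargs": {"moves": [[[3.0, 0.07, -0.18], [0, 0, 0], 4.0], [[4.5, 0.07, -0.18], [0, 0, 0], 3.0], [[5.0, 0.07, -0.18], [0, 0, 0], 2.5], [[5.0, 0.07, -0.18], [0, 0, 0], 2.2]]}}

```text
time_s: 2.62
ee_pos: [560.6, -153.5, 132.0]
eef_rot: [0.672, 0.285, 0.312, -0.609]
contact_force: [-1.5, 0.3, 0.5]
finger_gap: 25.1
```

Run:
```python
from h import *
s=state();print(s["ee_pos"],s["contact_force"])
im=read_camera("wrist");cv2.imwrite("pics/w3.png",im);
G=m2w([1.0,-26,141]);Rm,t=tgt(G,40);rel(Rm,t)
```

```text
[ 560.63950529 -153.52210044  131.96929249] [-1.46563371  0.34940498  0.53633399]
shift cm [0.02, -0.05, 0.02] rot [-0.0039, 0.0004, -0.0015]  dist mm 0.6 deg 0.2
```

View pics/w3.png

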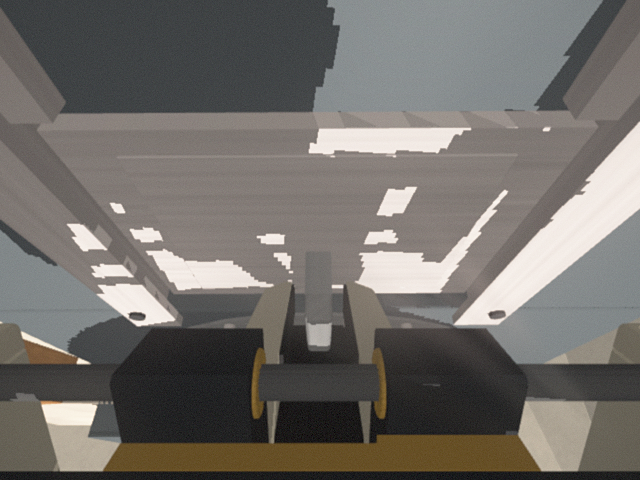

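{"fn": "arm_command", "kwargs": {"moves": [[[0, 0, 0], [0, 0, 0], 1.6], [[0, 0, 0], [0, 0, 0], 1.2], [[0, 0, 0], [0, 0, 0], 0.8], [[0, 0, 0], [0, 0, 0], 0.5], [[0, 0, 0], [0, 0, 0], 0.5]], "newtons": 20}}

```text
time_s: 3.08
ee_pos: [561.2, -152.9, 132.9]
eef_rot: [0.672, 0.285, 0.312, -0.608]
contact_force: [-2.8, 4.6, 6.9]
finger_gap: 11.8
```

{"fn": "arm_command", "kwargs": {"moves": [[[0, 0, 0], [0, 0, 0], 0.5], [[0, 0, 0], [0, 0, 0], 0.5], [[-0.077, 0, 0.064], [0, 0, 0], 0.5], [[-0.153, 0, 0.129], [0, 0, 0], 0.5], [[-0.153, 0, 0.129], [0, 0, 0], 0.5]], "newtons": 40}}

```text
time_s: 3.5
ee_pos: [560.9, -153.2, 133.9]
eef_rot: [0.672, 0.285, 0.312, -0.608]
contact_force: [0.2, -0.3, -3.6]
finger_gap: 11.7
```

{"fn": "arm_command", "kwargs": {"moves": [[[-0.15, 0, 0.13], [0, 0, 0], 0.5], [[-0.31, 0, 0.26], [0, 0, 0], 0.5], [[-0.38, 0, 0.32], [0, 0, 0], 0.5], [[-0.38, 0, 0.32], [0, 0, 0], 0.5]]}}

```text
time_s: 3.83
ee_pos: [561.0, -153.4, 139.2]
eef_rot: [0.672, 0.285, 0.312, -0.608]
contact_force: [0.1, -0.9, -3.7]
finger_gap: 12.0
```

Run:
```python
from h import *
s=state();print(s["ee_pos"],s["contact_force"],s["moment"],s["finger_gap"])
im=read_camera("wrist");cv2.imwrite("pics/w4.png",im);
```

```text
[ 561.02401367 -153.39309522  139.23543018] [ 0.10056701 -0.88533452 -3.70069517] [ 0.56055477 -0.03995179 -0.04639914] 11.973105509550201
```

View pics/w4.png

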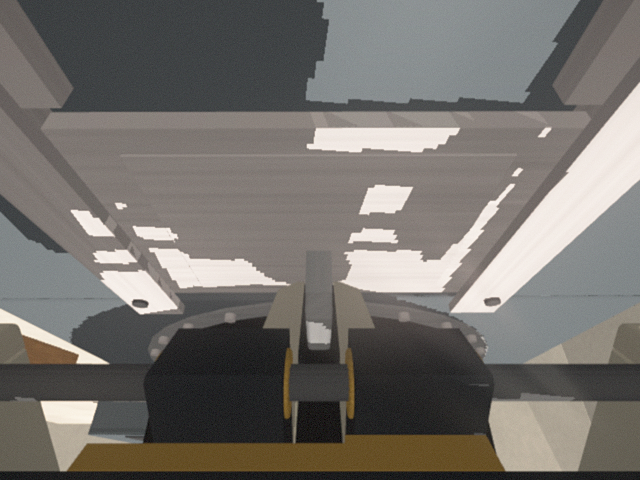

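Run:
```python
from h import *
im=cv2.imread("pics/w4.png");crop(im,0,20,160,130,4,"pics/w4l.png");crop(im,480,20,160,130,4,"pics/w4r.png")
```

```text
(no output)
```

View pics/w4l.png

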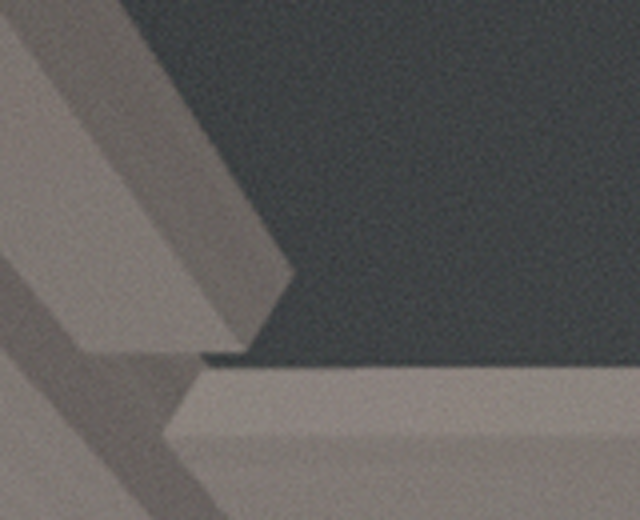

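View pics/w4r.png

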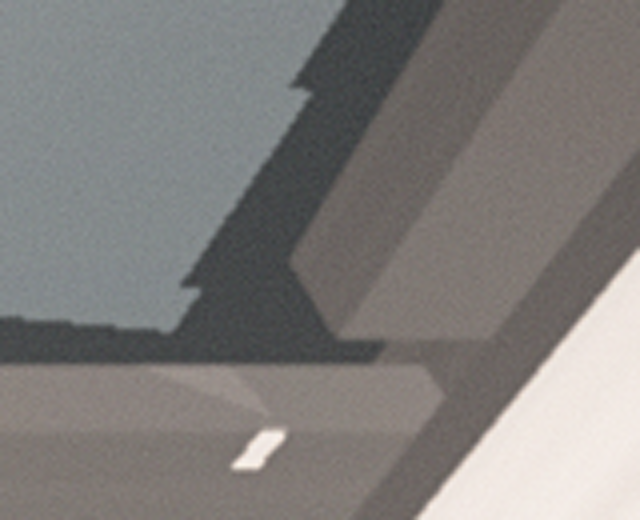

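Run:
```python
from h import *
E=ext("wrist")
def ony(uv,y):
    o,d=ray("wrist",uv,E);n=m2w([0,1,0])-m2w([0,0,0]);p0=m2w([0,y,0]);return w2m(o+d*(n@(p0-o))/(n@d)).round(1)
for uv in [(61.2,108),(73.2,87.5),(563.8,104.7),(552.5,85.7)]: print("step",ony(uv,63))
for uv in [(51.5,111.7),(41,128.7),(585,111),(590.5,119),(584,128)]: print("hatch",ony(uv,61))
```

```text
step [-76.   63.  116.8]
step [-76.3  63.  106.5]
step [ 76.   63.  116.1]
step [ 76.   63.  106.5]
hatch [-80.6  61.  115.8]
hatch [-80.5  61.  123.7]
hatch [ 83.5  61.  116.4]
hatch [ 83.6  61.  120.2]
hatch [ 79.9  61.  124.3]
```

{"fn": "arm_command", "kwargs": {"moves": [[[-0.08, 0, 0.065], [0, 0, 0], 0.5], [[-0.16, 0, 0.13], [0, 0, 0], 0.5], [[-0.23, 0, 0.19], [0, 0, 0], 0.5], [[-0.31, 0, 0.26], [0, 0, 0], 0.5], [[-0.31, 0, 0.26], [0, 0, 0], 0.5]]}}

```text
time_s: 4.3
ee_pos: [561.0, -153.4, 143.3]
eef_rot: [0.672, 0.285, 0.312, -0.608]
contact_force: [-0.6, 0.2, -3.3]
finger_gap: 11.6
```

Run:
```python
from h import *
s=state();print(s["ee_pos"],s["contact_force"],s["moment"],s["finger_gap"])
im=read_camera("wrist");cv2.imwrite("pics/w5.png",im);crop(im,0,20,160,130,4,"pics/w5l.png")
crop(im,480,20,160,130,4,"pics/w5r.png")
```

```text
[ 561.01638395 -153.37278254  143.26929609] [-0.57593681  0.18292879 -3.25015335] [ 0.57781814 -0.0127185  -0.02961291] 11.609611384091751
```

View pics/w5l.png

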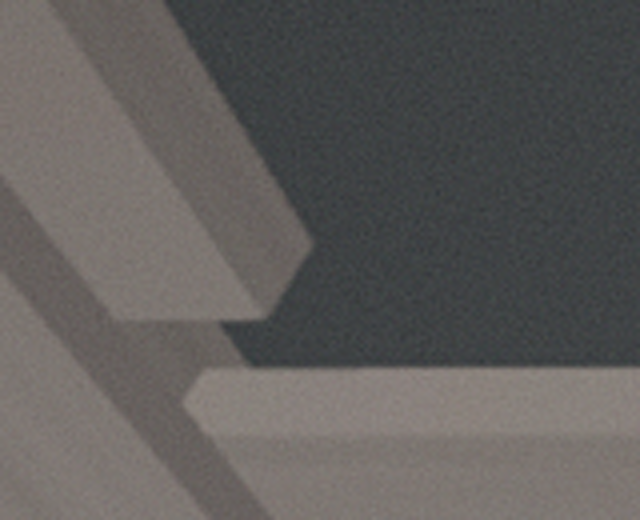

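View pics/w5r.png

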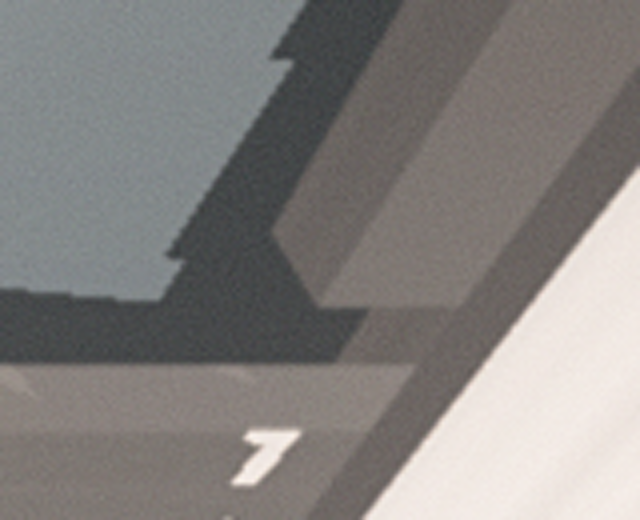

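{"fn": "arm_command", "kwargs": {"moves": [[[-0.077, 0, 0.064], [0, 0, 0], 0.5], [[-0.077, 0, 0.064], [0, 0, 0], 0.5], [[-0.237, 0, -0.127], [0, 0, 0], 0.5], [[-0.398, 0, -0.319], [0, 0, 0], 0.5], [[-0.526, 0, -0.472], [0, 0, 0], 0.5]]}}

```text
time_s: 4.77
ee_pos: [560.2, -146.1, 144.0]
eef_rot: [0.672, 0.285, 0.312, -0.608]
contact_force: [-0.0, -0.4, -4.7]
finger_gap: 11.6
```

{"fn": "arm_command", "kwargs": {"moves": [[[-0.51, 0, -0.61], [0, 0, 0], 0.5], [[-1.03, 0, -1.22], [0, 0, 0], 0.5], [[-1.54, 0, -1.84], [0, 0, 0], 0.5], [[-1.54, 0, -1.84], [0, 0, 0], 0.5]]}}

```text
time_s: 5.1
ee_pos: [557.9, -120.9, 143.9]
eef_rot: [0.672, 0.285, 0.312, -0.608]
contact_force: [0.1, 0.5, -3.7]
finger_gap: 11.7
```

Run:
```python
from h import *
s=state();print(s["ee_pos"],w2m(s["ee_pos"]),s["contact_force"],s["moment"],s["finger_gap"])
G=m2w([0,0,0]);rel(Rt(40),s["ee_pos"])
im=read_camera("wrist");cv2.imwrite("pics/w6.png",im)
```

```text
[ 557.92821604 -120.85731178  143.89712677] [  1.70404683  -0.32817995 143.89712677] [ 0.14374717  0.46087675 -3.70795857] [ 0.63528925  0.00831103 -0.06185081] 11.710561821909488
shift cm [0.0, 0.0, 0.0] rot [-0.0025, -0.0001, -0.0026]  dist mm 0.0 deg 0.2
```

View pics/w6.png

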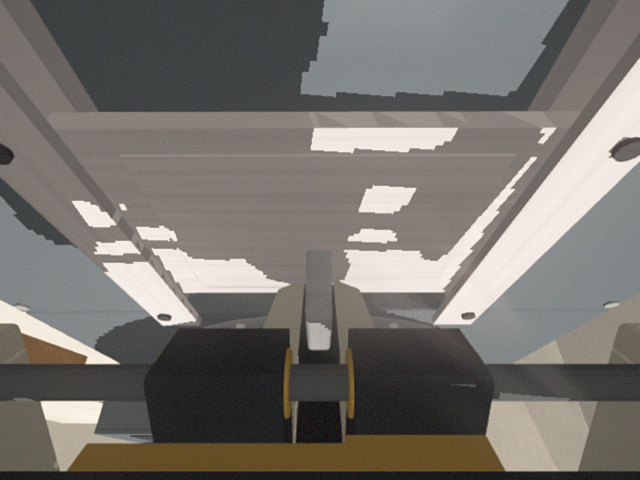

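{"fn": "arm_command", "kwargs": {"moves": [[[-0.77, 0, -0.92], [0, 0, 0], 0.5], [[-1.61, 0, -1.92], [0, 0, 0], 0.5], [[-2.44, 0, -2.91], [0, 0, 0], 0.5], [[-3.28, 0, -3.91], [0, 0, 0], 0.5], [[-4.11, 0, -4.9], [0, 0, 0], 0.5]]}}

```text
time_s: 5.57
ee_pos: [551.5, -57.3, 144.0]
eef_rot: [0.672, 0.285, 0.312, -0.608]
contact_force: [0.4, -0.6, -3.6]
finger_gap: 11.5
```

{"fn": "arm_command", "kwargs": {"moves": [[[-0.77, 0, -0.92], [0, 0, 0], 0.5], [[-1.54, 0, -1.84], [0, 0, 0], 0.5], [[-2.25, 0, -2.68], [0, 0, 0], 0.5], [[-2.96, 0, -3.52], [0, 0, 0], 0.5], [[-3.28, 0, -3.91], [0, 0, 0], 0.5]]}}

```text
time_s: 5.98
ee_pos: [546.6, -6.6, 143.9]
eef_rot: [0.672, 0.285, 0.312, -0.608]
contact_force: [0.1, -0.4, -3.4]
finger_gap: 11.9
```

Run:
```python
from h import *
s=state();print(s["ee_pos"],w2m(s["ee_pos"]),s["contact_force"],s["moment"],s["finger_gap"])
```

```text
[546.63569866  -6.56319317 143.91304482] [  1.81902777 114.52238939 143.91304482] [ 0.05163856 -0.43247706 -3.44103617] [ 0.6624466  -0.08985174  0.01682276] 11.917699450406682
```

{"fn": "arm_command", "kwargs": {"moves": [[[-0.45, 0, -0.54], [0, 0, 0], 0.5], [[-0.84, 0, -1.0], [0, 0, 0], 0.5], [[-0.96, 0, -1.15], [0, 0, 0], 0.5], [[-1.06, 0, -1.26], [0, 0, 0], 0.5], [[-1.06, 0, -1.26], [0, 0, 0], 0.5]]}}

```text
time_s: 6.4
ee_pos: [545.1, 8.3, 143.9]
eef_rot: [0.672, 0.285, 0.312, -0.608]
contact_force: [0.6, -0.3, -4.4]
finger_gap: 11.3
```

{"fn": "arm_command", "kwargs": {"moves": [[[-0.064, 0, -0.077], [0, 0, 0], 0.5], [[-0.129, 0, -0.153], [0, 0, 0], 0.5], [[-0.129, 0, -0.153], [0, 0, 0], 0.5]]}}

```text
time_s: 6.65
ee_pos: [544.9, 10.2, 144.0]
eef_rot: [0.672, 0.285, 0.312, -0.608]
contact_force: [0.0, -0.2, -2.8]
finger_gap: 11.7
```

Commanded pose is at about y_m 131.5; continuing in 1 mm steps until the stops are felt.

{"fn": "arm_command", "kwargs": {"moves": [[[-0.064, 0, -0.077], [0, 0, 0], 0.5], [[-0.129, 0, -0.153], [0, 0, 0], 0.5], [[-0.129, 0, -0.153], [0, 0, 0], 0.5]]}}

```text
time_s: 6.9
ee_pos: [544.7, 12.4, 144.0]
eef_rot: [0.672, 0.285, 0.312, -0.608]
contact_force: [0.6, 0.4, -3.6]
finger_gap: 11.4
```

{"fn": "arm_command", "kwargs": {"moves": [[[-0.064, 0, -0.077], [0, 0, 0], 0.5], [[-0.064, 0, -0.077], [0, 0, 0], 0.5]]}}

```text
time_s: 7.07
ee_pos: [544.6, 13.4, 143.9]
eef_rot: [0.672, 0.285, 0.312, -0.608]
contact_force: [-0.4, -0.1, -4.2]
finger_gap: 11.9
```

{"fn": "arm_command", "kwargs": {"moves": [[[-0.064, 0, -0.077], [0, 0, 0], 0.5], [[-0.064, 0, -0.077], [0, 0, 0], 0.5]]}}

```text
time_s: 7.23
ee_pos: [544.5, 14.2, 144.1]
eef_rot: [0.672, 0.285, 0.312, -0.608]
contact_force: [-0.5, -2.5, -2.4]
finger_gap: 11.9
```

{"fn": "arm_command", "kwargs": {"moves": [[[-0.04, 0, -0.046], [0, 0, 0], 0.5], [[-0.04, 0, -0.046], [0, 0, 0], 0.5]]}}

```text
time_s: 7.4
ee_pos: [544.5, 14.2, 144.3]
eef_rot: [0.672, 0.284, 0.312, -0.609]
contact_force: [1.1, -6.2, -2.1]
finger_gap: 11.9
```

Run:
```python
from h import *
s=state();print(s["ee_pos"],w2m(s["ee_pos"]),s["contact_force"],s["moment"],s["finger_gap"])
for n in ("wrist","top"): cv2.imwrite(f"pics/{n}7.png",read_camera(n))
t=cv2.imread("pics/top7.png");crop(t,280,130,170,140,4.5,"pics/t7.png")
```

```text
[544.4737741   14.24682364 144.26114596] [  1.73463835 135.44423433 144.26114596] [ 1.08977484 -6.21723711 -2.13218914] [-0.42525973 -0.24023764  0.20789224] 11.90425149820072
```

View pics/wrist7.png

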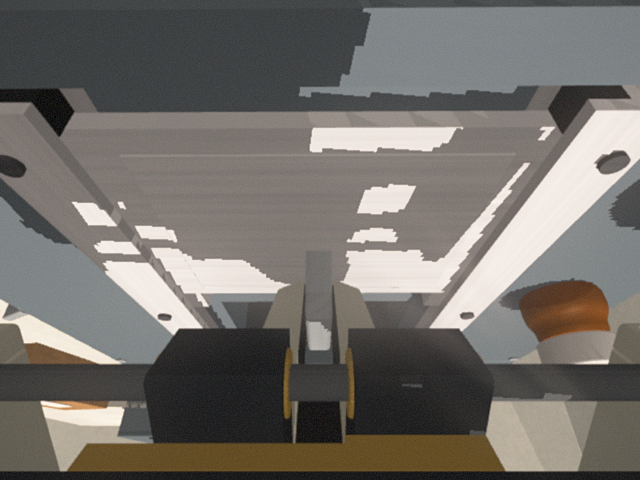

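View pics/t7.png

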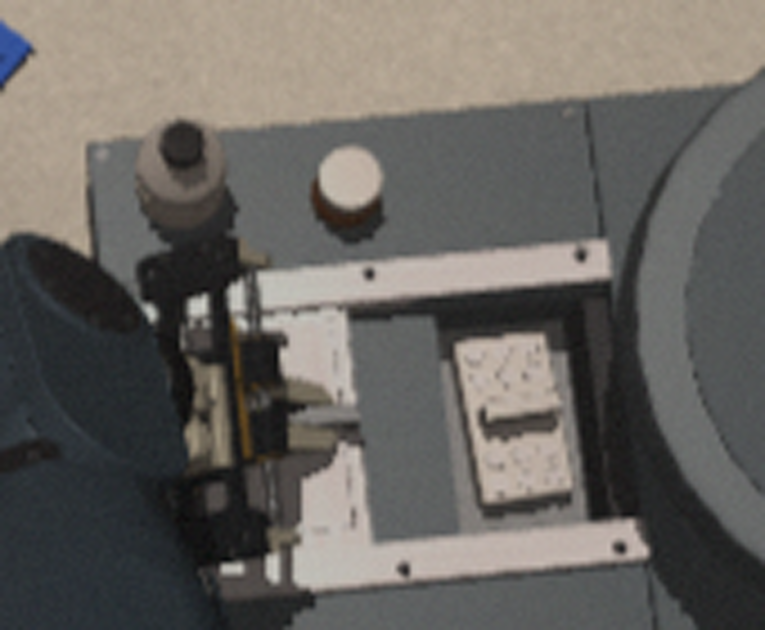

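{"fn": "arm_command", "kwargs": {"moves": [[[0.03, 0, 0.03], [0, 0, 0], 0.5], [[0.07, 0, -0.003], [0, 0, 0], 0.5], [[0.105, 0, -0.035], [0, 0, 0], 0.5], [[0.145, 0, -0.07], [0, 0, 0], 0.5], [[0.145, 0, -0.07], [0, 0, 0], 0.5]]}}

```text
time_s: 7.92
ee_pos: [544.6, 14.1, 142.9]
eef_rot: [0.672, 0.285, 0.311, -0.608]
contact_force: [-0.1, -5.7, 1.4]
finger_gap: 11.5
```

{"fn": "arm_command", "kwargs": {"moves": [[[0.03, 0, 0.035], [0, 0, 0], 0.5], [[0.03, 0, 0.035], [0, 0, 0], 0.5]]}}

```text
time_s: 8.08
ee_pos: [544.6, 14.1, 142.9]
eef_rot: [0.672, 0.285, 0.312, -0.608]
contact_force: [-2.0, -1.9, 4.5]
finger_gap: 11.8
```

{"fn": "arm_command", "kwargs": {"moves": [[[0, 0, 0], [0, 0, 0], 0.5], [[0, 0, 0], [0, 0, 0], 0.5], [[0, 0, 0], [0, 0, 0], 0.5]], "newtons": 6}}

```text
time_s: 8.33
ee_pos: [544.6, 14.1, 142.8]
eef_rot: [0.672, 0.285, 0.312, -0.608]
contact_force: [-2.7, -1.9, 4.6]
finger_gap: 12.0
```

{"fn": "arm_command", "kwargs": {"moves": [[[0, 0, 0], [0, 0, 0], 1.8], [[0, 0, 0], [0, 0, 0], 2.4], [[0, 0, 0], [0, 0, 0], 3.0]]}}

```text
time_s: 8.58
ee_pos: [544.6, 14.3, 142.2]
eef_rot: [0.672, 0.285, 0.312, -0.608]
contact_force: [-0.0, -0.2, 0.2]
finger_gap: 26.3
```

Run:
```python
from h import *
s=state();print(s["ee_pos"],w2m(s["ee_pos"]),s["contact_force"],s["joints"].round(2),s["finger_gap"])
im=read_camera("wrist");cv2.imwrite("pics/w8.png",im);cv2.imwrite("pics/s8.png",read_camera("scene"))
s=cv2.imread("pics/s8.png");crop(s,160,130,200,150,4,"pics/s8c.png")
```

```text
[544.55829491  14.28382669 142.18405593] [  1.82241639 135.47265984 142.18405593] [-0.01197038 -0.20345393  0.21504109] [ 0.26  0.56  1.74 -0.78  1.12  0.62] 26.339671562624307
```

View pics/w8.png

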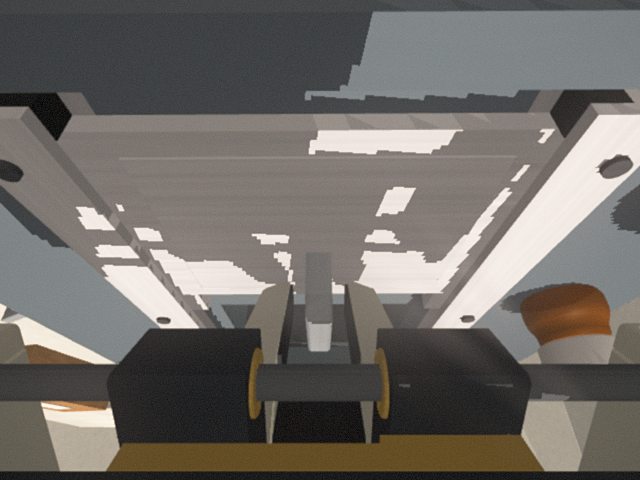

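View pics/s8c.png

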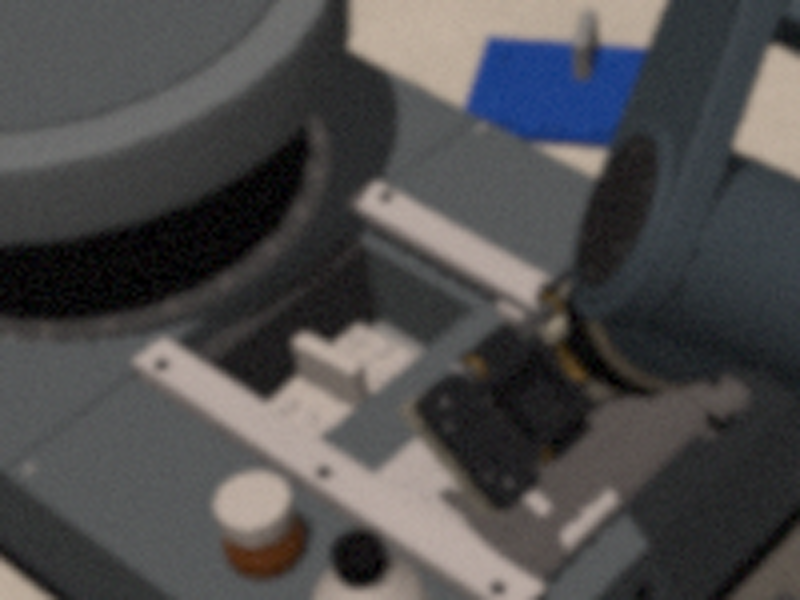

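{"fn": "arm_command", "kwargs": {"moves": [[[-1.5, 0, 0], [0, 0, 0], 4.0], [[-4.5, 0, 0], [0, 0, 0], 5.0], [[-7.5, 0, 0], [0, 0, 0], 5.0], [[-9.5, 0, 0], [0, 0, 0], 5.0], [[-9.5, 0, 0], [0, 0, 0], 5.0]]}}

```text
time_s: 9.1
ee_pos: [539.4, 77.1, 217.9]
eef_rot: [0.673, 0.287, 0.311, -0.607]
contact_force: [-0.5, 0.0, 0.0]
finger_gap: 49.8
```

Run:
```python
from h import *
c=[(381.1,206.7),(401.1,204),(407.1,240),(386.7,242.2)]
P=[onz("top",p,64) for p in c];print(w2m(np.mean(P,0)),[w2m(p).round(1).tolist() for p in P])
print([w2m(onz("top",p,100)).round(1) for p in [(386.7,221.1),(404,219.3)]])
s=state();print(s["ee_pos"],s["contact_force"])
Rm,t=tgt(m2w([0,10,90]),15);rel(Rm,t-110*Rm[:,0]);print(t-110*Rm[:,0])
```

```text
[ 2.91695809 -1.68555593 64.        ] [[55.7, 30.5, 64.0], [58.3, -29.8, 64.0], [-50.8, -34.0, 64.0], [-51.6, 26.5, 64.0]]
[array([  4.7,  25.1, 100. ]), array([  5.2, -25.3, 100. ])]
[539.41028273  77.06162688 217.94797614] [-0.46223666  0.03661661  0.00379418]
shift cm [12.93, -0.33, 10.42] rot [-0.0037, 0.435, -0.0078]  dist mm 166.0 deg 24.9
[552.66192407 -85.25305039 185.6266568 ]
```

Run:
```python
from h import *
Rm,t=tgt(m2w([4,0,90]),15,2);rel(Rm,t-140*Rm[:,0]);print(t-140*Rm[:,0])
```

```text
shift cm [10.85, -0.02, 12.45] rot [-0.0349, 0.4351, 0.0084]  dist mm 165.1 deg 25.0
[555.7067375  -87.21611402 214.60443159]
```

{"fn": "arm_command", "kwargs": {"moves": [[[1.3, 0, 4], [0, 0.12, 0], 5.0], [[5.5, 0, 7.5], [-0.0349, 0.24, 0.008], 5.0], [[8.5, 0, 10.5], [-0.0349, 0.36, 0.008], 5.0], [[10.85, 0, 12.45], [-0.0349, 0.435, 0.008], 5.0], [[10.85, 0, 12.45], [-0.0349, 0.435, 0.008], 5.0]]}}

```text
time_s: 9.52
ee_pos: [553.8, -98.3, 211.5]
eef_rot: [0.593, 0.402, 0.458, -0.526]
contact_force: [-0.2, 0.3, 0.2]
finger_gap: 50.3
```

Run:
```python
from h import *
s=state();print(s["ee_pos"],s["contact_force"],s["joints"].round(2));np.save("T9.npy",toolT(s))
im=read_camera("wrist");cv2.imwrite("pics/w9.png",im)
Rm,t=tgt(m2w([4,0,90]),15,2);rel(Rm,t-140*Rm[:,0])
```

```text
[553.75567886 -98.30286048 211.52563288] [-0.18234568  0.26059797  0.20631187] [-0.14  0.37  1.69 -0.29  1.04 -0.12]
shift cm [-0.55, 0.32, -0.69] rot [-0.0089, 0.0013, 0.0088]  dist mm 9.4 deg 0.7
```

View pics/w9.png

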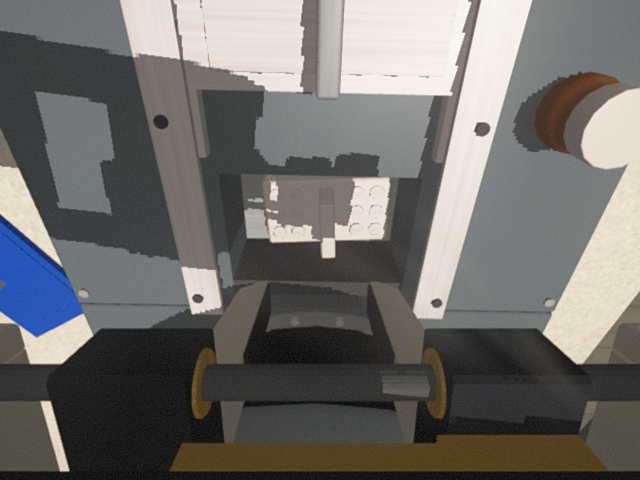

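Run:
```python
from h import *
im=cv2.imread("pics/w9.png");crop(im,215,150,210,140,3.8,"pics/w9c.png")
E=np.load("T9.npy")@camera_model("wrist")["mount"]
print(proj("wrist",[m2w([5,25,100]),m2w([5,-25,100]),m2w([-73,48,105]),m2w([73,48,105])],E).round(1))
s=state();print(s["ee_pos"],s["dq"].round(3))
```

```text
[[326.2 200.9]
 [324.1 255.1]
 [218.4 172.1]
 [422.1 177.1]]
[553.48051457 -95.68949948 211.07546764] [ 0.132 -0.002  0.016 -0.032  0.031  0.109]
```

View pics/w9c.png

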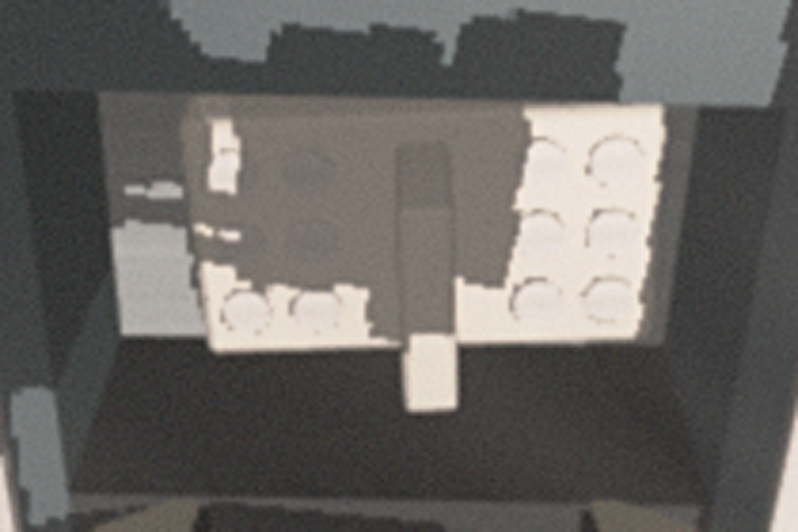

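{"fn": "arm_command", "kwargs": {"moves": [[[0, 0, 0], [0, 0, 0], 4.5], [[0, 0, 0], [0, 0, 0], 4.5], [[0, 0, 0], [0, 0, 0], 4.5]]}}

```text
time_s: 9.82
ee_pos: [554.3, -87.7, 211.6]
eef_rot: [0.597, 0.398, 0.46, -0.524]
contact_force: [-0.3, 0.8, -0.1]
finger_gap: 45.4
```

Run:
```python
from h import *
s=state();print(s["ee_pos"],s["dq"].round(3));np.save("T10.npy",toolT(s))
im=read_camera("wrist");cv2.imwrite("pics/w10.png",im);crop(im,215,150,210,140,3.8,"pics/w10c.png")
E=np.load("T10.npy")@camera_model("wrist")["mount"]
print(proj("wrist",[m2w([5,25,100]),m2w([5,-25,100]),m2w([-73,48,105]),m2w([73,48,105])],E).round(1))
Rm,t=tgt(m2w([4,0,90]),15,2);rel(Rm,t-140*Rm[:,0])
```

```text
[554.32335015 -87.73269812 211.63491713] [ 0.009 -0.005 -0.003  0.004 -0.    -0.007]
[[323.8 212.7]
 [321.3 264.7]
 [218.3 184.1]
 [417.7 191.2]]
shift cm [-0.28, 0.13, 0.05] rot [0.0021, 0.0017, 0.0057]  dist mm 3.1 deg 0.4
```

View pics/w10c.png

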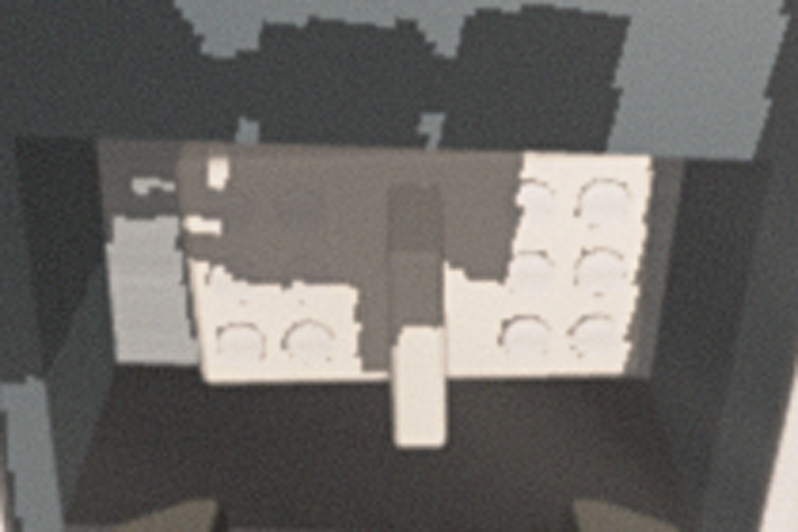

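Run:
```python
from h import *
Rm,t=tgt(m2w([7,-2.5,90]),15,2.8);rel(Rm,t-65*Rm[:,0])
```

```text
shift cm [7.28, 0.44, 0.29] rot [-0.0114, 0.0017, 0.0093]  dist mm 73.0 deg 0.8
```

{"fn": "arm_command", "kwargs": {"moves": [[[2.5, 0.2, 0.1], [0, 0, 0], 4.5], [[5.0, 0.44, 0.29], [-0.011, 0.002, 0.009], 4.5], [[6.8, 0.44, 0.29], [-0.011, 0.002, 0.009], 4.5], [[7.2, 0.44, 0.29], [-0.011, 0.002, 0.009], 4.5], [[7.2, 0.44, 0.29], [-0.011, 0.002, 0.009], 4.5]]}}

```text
time_s: 10.28
ee_pos: [560.8, -109.2, 142.4]
eef_rot: [0.6, 0.398, 0.462, -0.519]
contact_force: [-0.9, -0.2, -0.0]
finger_gap: 44.8
```

Run:
```python
from h import *
s=state();print(s["ee_pos"],s["dq"].round(3),s["contact_force"]);np.save("T11.npy",toolT(s))
im=read_camera("wrist");cv2.imwrite("pics/w11.png",im);crop(im,190,150,260,190,3,"pics/w11c.png")
E=np.load("T11.npy")@camera_model("wrist")["mount"]
print(proj("wrist",[m2w([5.4,22.3,100]),m2w([9,-27.5,100]),m2w([-73,48,105]),m2w([73,48,105])],E).round(1))
Rm,t=tgt(m2w([7,-2.5,90]),15,2.8);rel(Rm,t-65*Rm[:,0])
```

```text
[ 560.82102153 -109.22436645  142.40034878] [ 0.001 -0.036 -0.026  0.006  0.022 -0.006] [-0.87140398 -0.1996232  -0.01171054]
[[319.2 238.2]
 [321.  302.9]
 [173.  195.5]
 [447.4 207.6]]
shift cm [0.12, 0.0, -0.1] rot [-0.0018, -0.0005, 0.0004]  dist mm 1.5 deg 0.1
```

View pics/w11c.png

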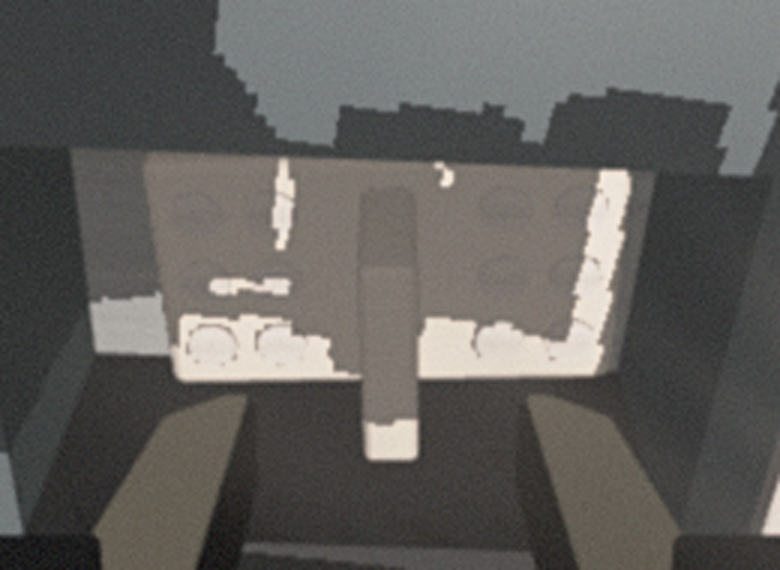

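Run:
```python
from h import *
Rm,t=tgt(m2w([7.2,-2.6,91]),15,3.4);rel(Rm,t)
```

```text
shift cm [6.53, 0.03, -0.06] rot [-0.012, -0.0005, 0.0032]  dist mm 65.3 deg 0.7
```

{"fn": "arm_command", "kwargs": {"moves": [[[2.5, 0.03, -0.06], [-0.012, 0, 0.003], 4.5], [[4.8, 0.03, -0.06], [-0.012, 0, 0.003], 4.0], [[6.0, 0.03, -0.06], [-0.012, 0, 0.003], 3.5], [[6.5, 0.03, -0.06], [-0.012, 0, 0.003], 3.0], [[6.5, 0.03, -0.06], [-0.012, 0, 0.003], 2.5]]}}

```text
time_s: 10.75
ee_pos: [564.0, -126.2, 80.4]
eef_rot: [0.603, 0.395, 0.463, -0.515]
contact_force: [-0.5, 1.1, -0.0]
finger_gap: 27.7
```

Run:
```python
from h import *
s=state();print(s["ee_pos"],s["contact_force"],s["finger_gap"])
im=read_camera("wrist");cv2.imwrite("pics/w12.png",im);crop(im,170,180,300,180,2.6,"pics/w12c.png")
Rm,t=tgt(m2w([7.2,-2.6,91]),15,3.4);rel(Rm,t)
```

```text
[ 564.01121181 -126.16885683   80.43846697] [-0.50492052  1.08798332 -0.02846727] 27.691784073342802
shift cm [0.06, -0.02, -0.1] rot [-0.0013, -0.0002, -0.0005]  dist mm 1.1 deg 0.1
```

View pics/w12c.png

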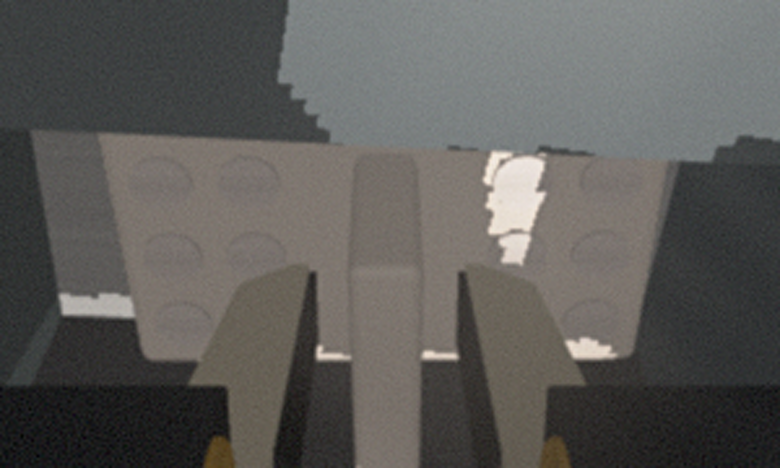

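Fin centred between the fingers (edges about equal gaps). Close.

{"fn": "arm_command", "kwargs": {"moves": [[[0, 0, 0], [0, 0, 0], 2.0], [[0, 0, 0], [0, 0, 0], 1.5], [[0, 0, 0], [0, 0, 0], 1.0], [[0, 0, 0], [0, 0, 0], 0.5], [[0, 0, 0], [0, 0, 0], 0.5]], "newtons": 15}}

```text
time_s: 11.22
ee_pos: [564.3, -126.3, 81.2]
eef_rot: [0.604, 0.396, 0.463, -0.515]
contact_force: [-2.1, 1.5, 6.8]
finger_gap: 12.0
```

{"fn": "arm_command", "kwargs": {"moves": [[[0, 0, 0], [0, 0, 0], 0.5], [[0, 0, 0], [0, 0, 0], 0.5], [[-0.19, 0, 0.05], [0, 0, 0], 0.5], [[-0.48, 0, 0.13], [0, 0, 0], 0.5], [[-0.48, 0, 0.13], [0, 0, 0], 0.5]], "newtons": 40}}

```text
time_s: 11.63
ee_pos: [564.0, -126.4, 85.8]
eef_rot: [0.603, 0.396, 0.463, -0.515]
contact_force: [0.7, -0.5, -0.9]
finger_gap: 11.6
```

Run:
```python
from h import *
s=state();print(s["ee_pos"],s["contact_force"],s["moment"],s["finger_gap"])
im=read_camera("wrist");cv2.imwrite("pics/w13.png",im);crop(im,170,180,300,180,2.6,"pics/w13c.png")
R0=toolT()[:3,:3];print("up in tool",R0.T@[0,0,1],"mach +y in tool",R0.T@(m2w([0,1,0])-m2w([0,0,0])))
```

```text
[ 564.03882262 -126.38361857   85.82906164] [ 0.71044258 -0.48085877 -0.89765778] [ 0.13409264 -0.08714266  0.02647912] 11.587332367846813
up in tool [-9.66048753e-01  4.99146709e-04  2.58359356e-01] mach +y in tool [-0.25789759  0.05792907 -0.96443406]
```

View pics/w13c.png

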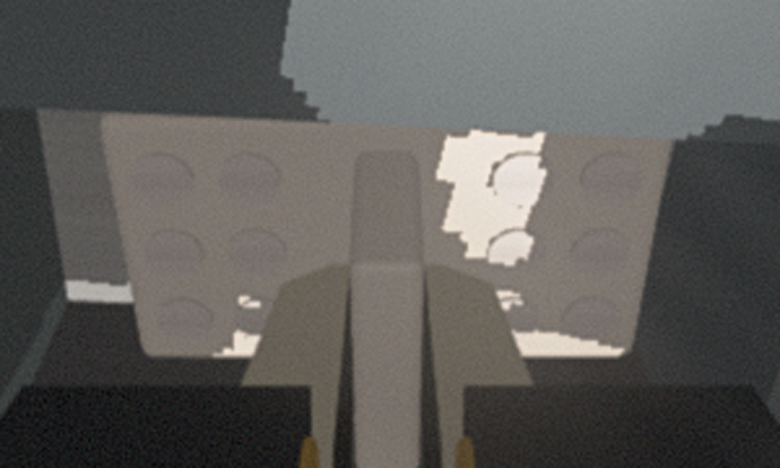

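{"fn": "arm_command", "kwargs": {"moves": [[[-0.97, 0, 0.26], [0, 0, 0], 0.5], [[-2.51, 0, 0.67], [0, 0, 0], 0.5], [[-4.06, 0, 1.08], [0, 0, 0], 0.5], [[-5.6, 0, 1.5], [0, 0, 0], 0.5], [[-7.05, 0, 1.88], [0, 0, 0], 0.5]]}}

```text
time_s: 12.1
ee_pos: [563.9, -126.3, 159.8]
eef_rot: [0.603, 0.396, 0.463, -0.515]
contact_force: [0.4, -0.7, -2.0]
finger_gap: 11.6
```

{"fn": "arm_command", "kwargs": {"moves": [[[-1.35, 0, 0.36], [0, 0, 0], 0.5], [[-2.7, 0, 0.72], [0, 0, 0], 0.5], [[-3.6, 0, 0.96], [0, 0, 0], 0.5], [[-3.6, 0, 0.96], [0, 0, 0], 0.5]]}}

```text
time_s: 12.43
ee_pos: [564.7, -126.4, 197.9]
eef_rot: [0.604, 0.396, 0.462, -0.514]
contact_force: [-0.0, 0.1, -2.3]
finger_gap: 12.0
```

Run:
```python
from h import *
s=state();print(s["ee_pos"],s["contact_force"],s["moment"],s["finger_gap"],w2m(s["ee_pos"]))
for n in ("wrist","scene"): cv2.imwrite(f"pics/{n}14.png",read_camera(n))
```

```text
[ 564.68194718 -126.42808413  197.8770015 ] [-0.04623722  0.06350503 -2.33967065] [ 0.17259375 -0.05809975 -0.02790968] 12.021507585058288 [  7.8710969   -6.54218689 197.8770015 ]
```

View pics/wrist14.png

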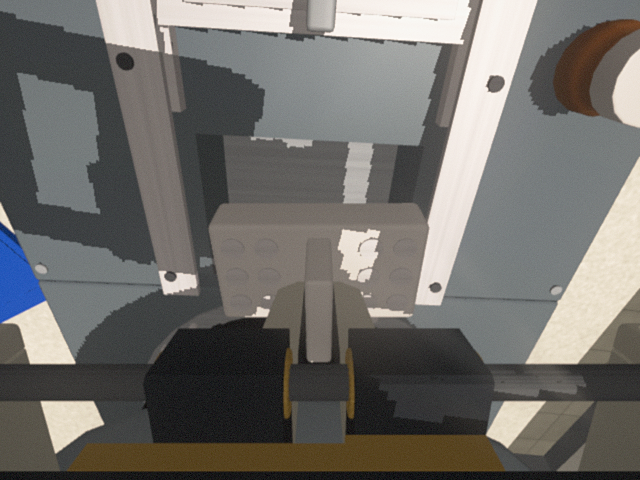

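View pics/scene14.png

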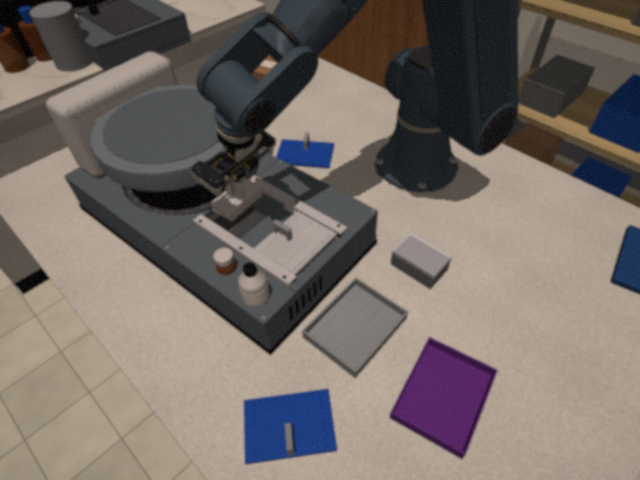

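Run:
```python
from h import *
rel(Rt(15,3.4),[562,-100,233]);rel(Rt(15,3.4),[557,0,235]);rel(Rt(15,-1),[551,150,235])
```

```text
shift cm [-4.3, 0.24, -1.56] rot [-0.0014, -0.0006, 0.0001]  dist mm 45.8 deg 0.1
shift cm [-7.06, 1.32, -11.13] rot [-0.0014, -0.0006, 0.0001]  dist mm 132.5 deg 0.1
shift cm [-10.91, 3.08, -25.53] rot [0.0728, -0.0006, -0.0198]  dist mm 279.3 deg 4.3
```

{"fn": "arm_command", "kwargs": {"moves": [[[-1.5, 0.1, -0.4], [0, 0, 0], 0.5], [[-3.2, 0.2, -1.2], [0, 0, 0], 0.5], [[-4.6, 0.4, -2.6], [0, 0, 0], 0.5], [[-5.3, 0.7, -5], [0, 0, 0], 0.5], [[-6.1, 1.0, -7.8], [0, 0, 0], 0.5]]}}

```text
time_s: 12.95
ee_pos: [559.2, -34.5, 234.0]
eef_rot: [0.603, 0.396, 0.463, -0.516]
contact_force: [-0.3, 1.1, -1.8]
finger_gap: 11.6
```

Run:
```python
from h import *
print(state()["contact_force"],state()["ee_pos"]);rel(Rt(15,1),[556,50,238]);rel(Rt(15,-1),[551,150,238])
```

```text
[-0.29562644  1.12019931 -1.77842072] [559.18356194 -34.49205714 233.95185405]
shift cm [-2.56, 1.0, -8.01] rot [0.0378, -0.0005, -0.0099]  dist mm 84.6 deg 2.2
shift cm [-5.13, 2.06, -17.62] rot [0.0715, -0.0005, -0.0189]  dist mm 184.7 deg 4.2
```

{"fn": "arm_command", "kwargs": {"moves": [[[-0.9, 0.3, -2.9], [0.012, 0, 0], 0.5], [[-1.8, 0.7, -6.1], [0.03, 0, -0.01], 0.5], [[-2.8, 1.1, -9.4], [0.045, 0, -0.01], 0.5], [[-3.8, 1.5, -12.8], [0.06, 0, -0.015], 0.5], [[-4.8, 1.9, -16], [0.07, 0, -0.019], 0.5]]}}

```text
time_s: 13.37
ee_pos: [551.2, 134.8, 238.3]
eef_rot: [0.584, 0.411, 0.449, -0.537]
contact_force: [-0.1, 0.5, -1.4]
finger_gap: 11.8
```

Run:
```python
from h import *
s=state();print(s["contact_force"],s["ee_pos"],s["dq"].round(2),s["joints"].round(2));rel(Rt(15,-1),[549,235,235]);np.save("T15.npy",toolT(s))
cv2.imwrite("pics/w15.png",read_camera("wrist"))
```

```text
[-0.11520637  0.45507883 -1.37777938] [551.24643186 134.82552031 238.27945731] [ 0.68  0.22 -0.38  0.07  0.36  0.7 ] [ 0.28  0.41  1.56 -0.27  1.24  0.29]
shift cm [-2.27, 0.62, -9.75] rot [0.0025, -0.0002, 0.0013]  dist mm 100.3 deg 0.2
```

View pics/w15.png

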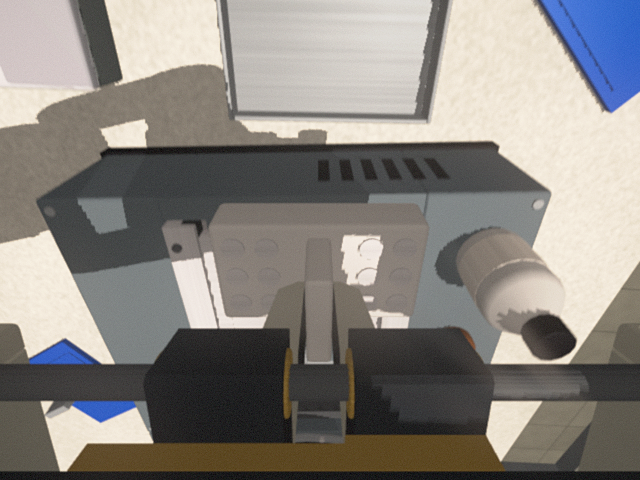

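{"fn": "arm_command", "kwargs": {"moves": [[[-0.7, 0.2, -2.6], [0, 0, 0], 0.5], [[-1.4, 0.4, -5.6], [0, 0, 0], 0.5], [[-2.0, 0.6, -8.2], [0, 0, 0], 0.5], [[-2.27, 0.62, -9.3], [0, 0, 0], 0.5], [[-2.27, 0.62, -9.3], [0, 0, 0], 0.5]]}}

```text
time_s: 13.83
ee_pos: [549.5, 230.9, 236.0]
eef_rot: [0.585, 0.411, 0.449, -0.536]
contact_force: [1.2, -0.4, -2.2]
finger_gap: 11.8
```

Run:
```python
from h import *
s=state();print(s["contact_force"],s["ee_pos"],s["dq"].round(2),s["joints"].round(2));np.save("T16.npy",toolT(s))
cv2.imwrite("pics/w16.png",read_camera("wrist"))
M=ext("wrist",s)
```

```text
[ 1.22563931 -0.41246431 -2.21785438] [549.52317841 230.85621955 235.97217307] [-0.05 -0.02  0.03 -0.02 -0.01 -0.03] [ 0.43  0.48  1.46 -0.25  1.3   0.42]
```

View pics/w16.png

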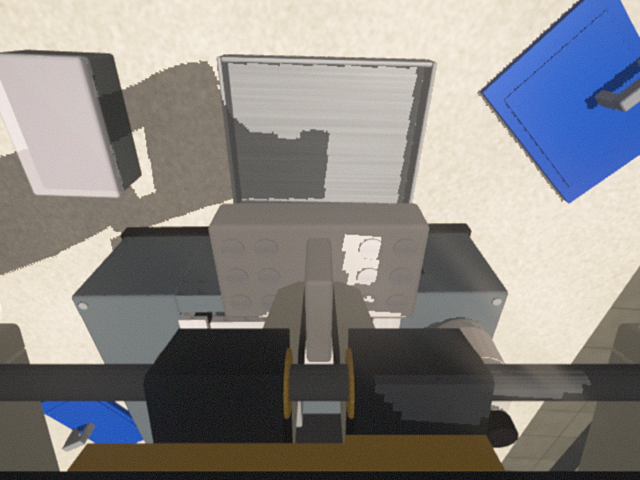

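Run:
```python
from h import *
M=camera_model("wrist")["mount"];E=np.load("T16.npy")@M;E5=np.load("T15.npy")@M
for uv in [(219,56),(435,62)]:
    print(onz("wrist",uv,30,E).round(1))
for uv in [(232,119),(430,122)]: print("w15",onz("wrist",uv,30,E5).round(1))
s=toolT(np.load and None)
print(toolT()[:3,3]-11*toolT()[:3,0])
```

```text
[456.3 316.3  30. ]
[641.1 328.   30. ]
w15 [466.4 168.4  30. ]
w15 [652.2 181.5  30. ]
[549.4895207  232.2293911  246.85110195]
```

Run:
```python
from h import *
for z in (150,75,62,55):
    Rm,t=tgt([554,247,z+10.6],15,-1.5);rel(Rm,t)
```

```text
shift cm [7.96, 0.59, -3.62] rot [0.0132, 0.0002, -0.0019]  dist mm 87.6 deg 0.8
shift cm [15.2, 0.6, -5.56] rot [0.0132, 0.0002, -0.0019]  dist mm 162.0 deg 0.8
shift cm [16.46, 0.6, -5.9] rot [0.0132, 0.0002, -0.0019]  dist mm 174.9 deg 0.8
shift cm [17.13, 0.6, -6.08] rot [0.0132, 0.0002, -0.0019]  dist mm 181.9 deg 0.8
```

{"fn": "arm_command", "kwargs": {"moves": [[[2.0, 0.3, -1.5], [0, 0, 0], 0.5], [[5.0, 0.6, -2.9], [0.013, 0, 0], 0.5], [[8.0, 0.6, -3.6], [0.013, 0, 0], 0.5], [[11, 0.6, -4.4], [0.013, 0, 0], 0.5], [[13.5, 0.6, -5.1], [0.013, 0, 0], 0.5]]}}

```text
time_s: 14.3
ee_pos: [554.3, 242.0, 91.4]
eef_rot: [0.581, 0.415, 0.445, -0.54]
contact_force: [0.7, -0.6, -2.1]
finger_gap: 12.0
```

Run:
```python
from h import *
s=state();print(s["contact_force"],s["ee_pos"],s["dq"].round(2))
cv2.imwrite("pics/w17.png",read_camera("wrist"));
for z in (62,55,50):
    Rm,t=tgt([554,247,z+10.6],15,-1.5);rel(Rm,t)
```

```text
[ 0.72232633 -0.64903059 -2.06670908] [554.32090242 242.01404774  91.41577845] [ 0.01  0.41  0.14 -0.08 -0.52  0.18]
shift cm [2.32, 0.23, -0.93] rot [-0.001, 0.0024, 0.0051]  dist mm 25.1 deg 0.3
shift cm [3.0, 0.23, -1.11] rot [-0.001, 0.0024, 0.0051]  dist mm 32.0 deg 0.3
shift cm [3.48, 0.24, -1.24] rot [-0.001, 0.0024, 0.0051]  dist mm 37.0 deg 0.3
```

View pics/w17.png

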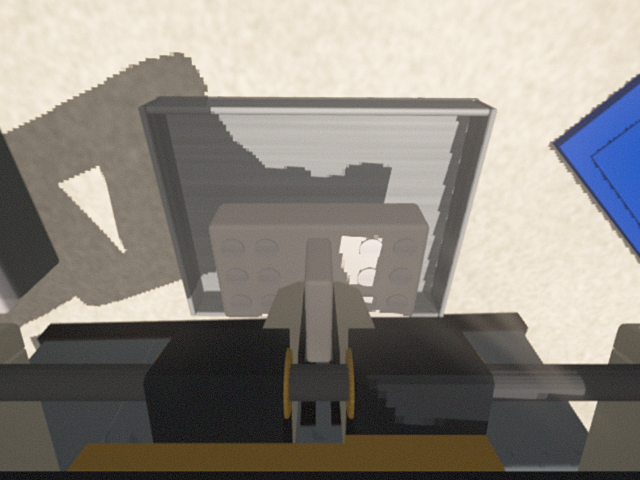

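{"fn": "arm_command", "kwargs": {"moves": [[[1.3, 0.1, -0.5], [0, 0, 0], 0.5], [[2.4, 0.2, -0.9], [0, 0, 0], 0.5], [[3.0, 0.2, -1.1], [0, 0, 0], 0.5], [[3.0, 0.2, -1.1], [0, 0, 0], 0.5]]}}

```text
time_s: 14.68
ee_pos: [556.7, 246.6, 61.3]
eef_rot: [0.581, 0.415, 0.445, -0.54]
contact_force: [-0.6, 0.5, -1.2]
finger_gap: 11.9
```

{"fn": "arm_command", "kwargs": {"moves": [[[0.19, 0, -0.05], [0, 0, 0], 0.5], [[0.34, 0, -0.09], [0, 0, 0], 0.5], [[0.34, 0, -0.09], [0, 0, 0], 0.5]]}}

```text
time_s: 14.93
ee_pos: [557.0, 247.0, 58.9]
eef_rot: [0.582, 0.416, 0.445, -0.539]
contact_force: [-0.2, 0.2, -1.1]
finger_gap: 11.4
```

{"fn": "arm_command", "kwargs": {"moves": [[[0.24, 0, -0.065], [0, 0, 0], 0.5], [[0.48, 0, -0.13], [0, 0, 0], 0.5], [[0.63, 0, -0.17], [0, 0, 0], 0.5], [[0.63, 0, -0.17], [0, 0, 0], 0.5]]}}

```text
time_s: 15.27
ee_pos: [556.6, 246.8, 51.5]
eef_rot: [0.581, 0.415, 0.445, -0.54]
contact_force: [0.1, 0.3, -0.6]
finger_gap: 11.7
```

{"fn": "arm_command", "kwargs": {"moves": [[[0.1, 0, -0.026], [0, 0, 0], 0.5], [[0.1, 0, -0.026], [0, 0, 0], 0.5]]}}

```text
time_s: 15.43
ee_pos: [556.7, 246.9, 50.7]
eef_rot: [0.581, 0.416, 0.445, -0.539]
contact_force: [0.8, 0.1, -1.7]
finger_gap: 11.9
```

{"fn": "arm_command", "kwargs": {"moves": [[[0.1, 0, -0.026], [0, 0, 0], 0.5], [[0.1, 0, -0.026], [0, 0, 0], 0.5]]}}

```text
time_s: 15.6
ee_pos: [556.7, 246.9, 49.7]
eef_rot: [0.581, 0.416, 0.445, -0.54]
contact_force: [-0.5, 0.1, -1.5]
finger_gap: 11.7
```

{"fn": "arm_command", "kwargs": {"moves": [[[0.08, 0, -0.02], [0, 0, 0], 0.5], [[0.08, 0, -0.02], [0, 0, 0], 0.5]]}}

```text
time_s: 15.77
ee_pos: [556.9, 246.9, 49.3]
eef_rot: [0.582, 0.416, 0.445, -0.539]
contact_force: [-0.5, -0.4, 1.2]
finger_gap: 12.1
```

{"fn": "arm_command", "kwargs": {"moves": [[[0.06, 0, -0.016], [0, 0, 0], 0.5], [[0.06, 0, -0.016], [0, 0, 0], 0.5]]}}

```text
time_s: 15.93
ee_pos: [557.0, 247.0, 49.3]
eef_rot: [0.582, 0.416, 0.445, -0.539]
contact_force: [-2.3, 0.5, 9.1]
finger_gap: 11.7
```

{"fn": "arm_command", "kwargs": {"moves": [[[-0.03, 0, 0.008], [0, 0, 0], 0.5], [[-0.03, 0, 0.008], [0, 0, 0], 0.5], [[-0.03, 0, 0.008], [0, 0, 0], 0.5]], "newtons": 5}}

```text
time_s: 16.18
ee_pos: [556.9, 247.0, 49.2]
eef_rot: [0.582, 0.416, 0.445, -0.539]
contact_force: [-1.3, -0.7, 6.8]
finger_gap: 11.8
```

{"fn": "arm_command", "kwargs": {"moves": [[[-0.03, 0, 0.008], [0, 0, 0], 1.6], [[-0.03, 0, 0.008], [0, 0, 0], 2.2], [[-0.03, 0, 0.008], [0, 0, 0], 3.0], [[-0.03, 0, 0.008], [0, 0, 0], 4.0]]}}

```text
time_s: 16.52
ee_pos: [556.7, 246.8, 48.8]
eef_rot: [0.581, 0.416, 0.445, -0.539]
contact_force: [-0.3, 0.7, -0.2]
finger_gap: 30.5
```

{"fn": "arm_command", "kwargs": {"moves": [[[-1.5, 0, 0], [0, 0, 0], 4.5], [[-4.5, 0, 0], [0, 0, 0], 4.5], [[-8, 0, 0], [0, 0, 0], 4.5], [[-12, 0, 0], [0, 0, 0], 4.5], [[-15, 0, 0], [0, 0, 0], 4.5]]}}

```text
time_s: 16.93
ee_pos: [553.7, 286.3, 196.8]
eef_rot: [0.582, 0.416, 0.445, -0.539]
contact_force: [-0.1, 1.0, -0.1]
finger_gap: 44.9
```

Run:
```python
from h import *
s=state();print(s["contact_force"],s["ee_pos"],s["time_s"],s["finger_gap"])
cv2.imwrite("pics/w18.png",read_camera("wrist"));cv2.imwrite("pics/s18.png",read_camera("scene"));cv2.imwrite("pics/t18.png",read_camera("top"))
```

```text
[-0.05165334  0.97826158 -0.07855571] [553.69870924 286.29244774 196.78742798] 16.9333 44.85632820420543
```

View pics/w18.png

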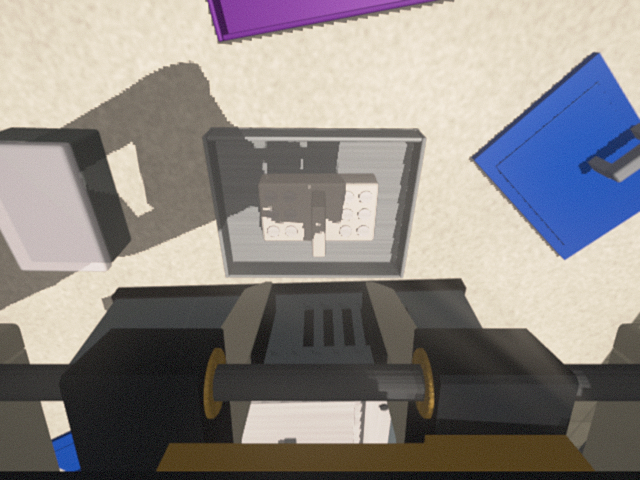

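View pics/s18.png

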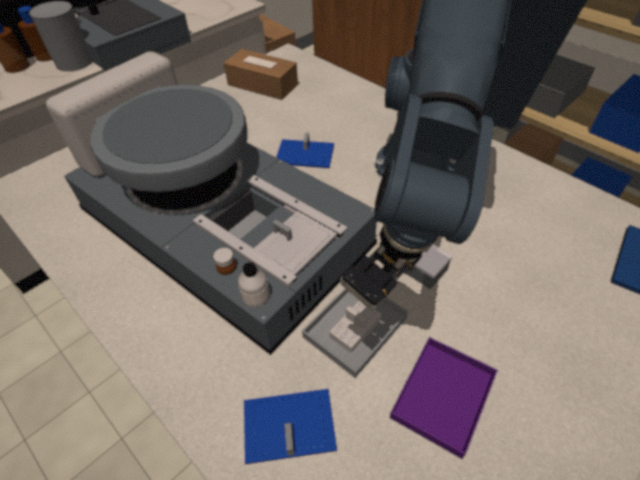

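View pics/t18.png

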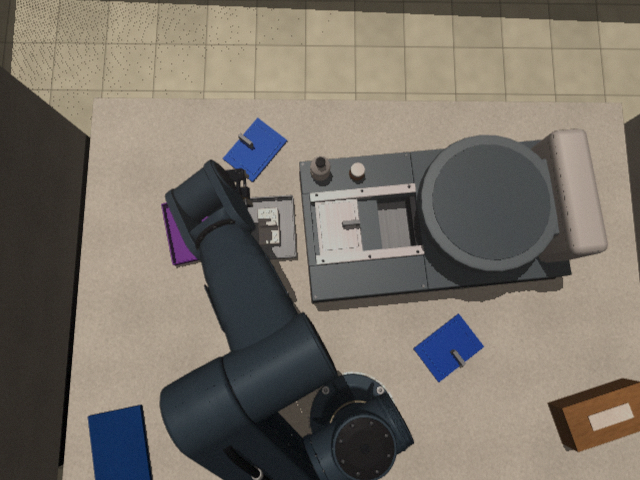

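Run:
```python
from h import *
t=cv2.imread("pics/t18.png");s=cv2.imread("pics/s18.png")
a=cv2.resize(t[175:275,295:425],None,fx=4,fy=4,interpolation=cv2.INTER_CUBIC);cv2.imwrite("pics/t18c.png",a)
crop(s,220,180,150,110,5,"pics/s18c.png")
print(proj("top",[m2w([0,226.5,113+10]),m2w([0,106.5,123])]))
```

```text
[[317.32643935 227.79189262]
 [359.56402583 223.84862055]]
```

View pics/t18c.png

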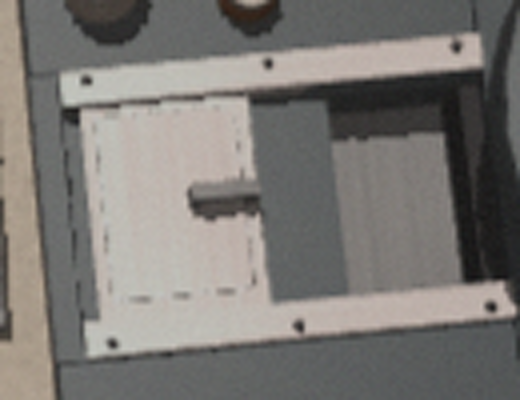

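View pics/s18c.png

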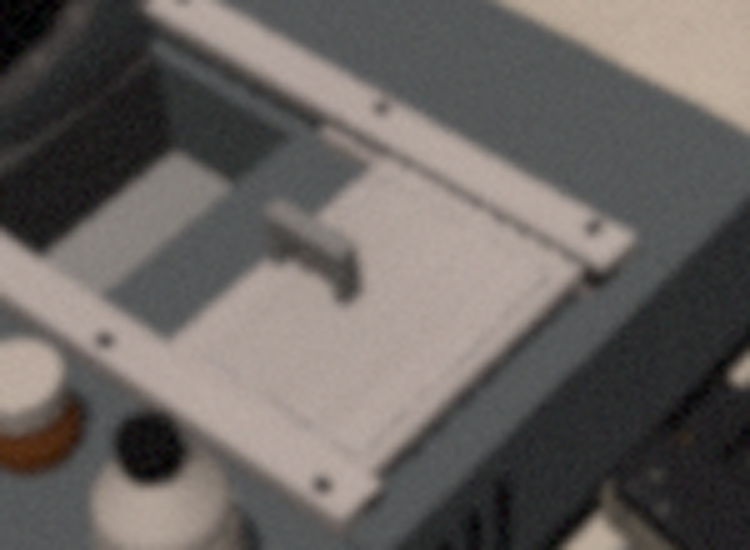

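Run:
```python
from rig import *
print(state()["contact_force"],job_done())
```

```text
the job is handed in; nothing more can be done
[-0.33940654 -1.15104683 -0.83102865] None
```

The sample well is open and the cassette stands flat in the tray. I handed the job in at about 17 s of the 59 s, with the hand clear of everything.

- **Hatch:** I gripped its handle with the hand tilted 40° and lifted it level by about 12 mm. The wrist camera put the channel floor about 10 mm above the seat, and the touch when I lowered the hatch agreed. While lifting, the force showed only the hatch's weight of about 3.6 N, so it did not press on the lips. I slid it until the stops pushed back with about 6 N, lowered it onto the channel floor and released it.
- **Cassette:** I gripped it by the fin with a 15° tilt, lifted it out upright, carried it over the open hatch and lowered it until it touched. The force peaked at about 9 N, and I eased off before letting go.
- **Last checks:** The pictures show:
  - the hatch at the end stops, with its edge at pixel column 317.5 against 317.3 predicted;
  - the well empty;
  - the cassette flat near the middle of the tray;
  - the jar, bottle and tip box where they stood.

  The last force readings were near zero.
- **Disagreement:** Heights measured from the scene and top cameras together came out about 9 to 18 mm too low. I used the wrist camera and touch for heights instead; those agreed with the stated heights. The wrist camera also put the machine about 2 mm further along its +x axis than those cameras did, and I corrected for that before gripping.

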